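# Reverse the lever of a demonstration ball valve

## Robot

A 7-joint arm with a two-finger parallel gripper is mounted at the origin on the work surface. World frame = base frame: x ahead of the robot, y to its left, z up, the work surface at z = 0. Lengths are in m, angles in rad, forces in N, time in s.
With the tool pointing down it reaches from about 0.425 to 0.875 m from the base axis. Payload 4.7 kg.
Tool frame: the origin (TCP) lies midway between the tips of the shut fingers; the grasp point (between the pads) lies 19 mm behind it; z points along the fingers, x is the direction in which the jaws open and shut, and the axes are right-handed (so a half turn about z gives the same grasp; the last joint's range is limited). The gripper opens to 87 mm and grips with 3 to 60 N. Pads are 19 mm wide; open, the fingers measure 117 mm over their backs; the gripper's body (75 mm by 190 mm) begins 51 mm behind the grasp point.
Start: joints at [-1.128, 0.321, -0.07, 1.45, 0.023, 1.371, -0.057], TCP at [0.27, 0.591, 0.223] pointing down, gripper open.
Joint ranges: [-2.86, 2.86], [-0.3, 2.09], [-1.38, 1.24], [0.06, 2.45], [-1.56, 4.7], [0.09, 2.05], [-2.69, 2.69]. Speed limits (rad/s): [2.57, 2.57, 3.14, 3.14, 3.14, 3.14, 3.14].

## Interface

Orientations are given as a rotation vector (axis times angle).
In Python, from bench import get_state, eyes, ticket gives the robot as it stands.
- The arm moves only by the tool carry_out, never from a script. Its argument "motion" is a list of rows, each a list of 2 entries, a list of its own where there are three numbers: the shift along the world's x, y, z in m, then the turn about the world's z in rad. A call has 1 to 20 rows; each row is the pose to reach, as a shift and turn from the pose commanded when the call began; what a row does not reach only later rows make up. A row lasts 1/10 s, in which the tool goes at most 50 mm and 8.59 degrees, less where a joint would pass 70% of its speed; a pose out of reach is approached as far as the arm can. A call with a gripper value outside its range is refused whole. "grip" is the gripper command: -1 is fully open, 1 is shut, values between are in proportion, set as the call begins (left out, the last holds). The fingers move at their own pace and stop on an object; "squeeze" is the grip in N (left out, the last holds). Time passes only in rows, so rows that repeat a pose let the fingers close. It gives the time, the measured TCP pose, the force and the opening at its end, in the units of the state.
- get_state(): the state, without advancing time (a new reading comes with each control period).
- eyes.get_image(name): name is "scene" or "side" or "wrist"; returns a dict with "pixels" (400x640x3 uint8, blue, green, red), "mtx" (3x3 intrinsics, pixels), "dist_coeffs" ([k1, k2, p1, p2, k3] as OpenCV has them; the pictures are not rectified), "extrinsics" (4x4, takes a point from camera to world coordinates). Camera axes: x right, y down, z forward; pixel columns grow to the right and rows downward; lengths in m; the calibration is good to about 2 mm. A picture is of the moment at which its call begins. There is no depth.
- ticket.close_job(): hands the job in, once; it reports no verdict.
The state is a dict: "time": time; "joint_positions": joint angles; "qd": joint speeds; "joint_torque": joint torques, N m; "position": TCP position; "tool_rot": TCP orientation; "ft_force": force on the tool from outside, world axes, zero at the start; "torque": the same for the moment, N m; "grip_width": opening from 0.0 (shut) to 1.0 (fully open).
Only numpy, scipy, OpenCV 4.12 (cv2) and the standard library are available. Lean on these libraries where they do the work, as an engineer would, in place of code of your own. Each camera call takes 0.05 s, during which the arm holds its last target. There are 200 camera calls.

## Task

The lever of the ball valve on the counter's demonstration rig is fitted the wrong way round, so that it runs into the base board before the valve is shut. Its nut is already off: lift the lever off its stem, turn it end for end and push it fully home on the stem's flats, then swing it a quarter turn clockwise (seen looking down on the stem's end) until the valve is shut, and let go. Leave the other things on the counter where they are.

Things in the scene. Friction and masses are not known exactly. Their poses are not given: they have to be found in the camera images.
- rig: Demonstration rig, fixed: plywood base board 310 x 560 x 18 mm; along it a level pipe, 48 mm thick, axis 56 mm up, with a brass ball valve in its middle. Origin on the counter under the valve; y along the pipe to the end with the pressure gauge (180 mm high, 240 mm from the valve), z up. The valve's stem leans 30 deg from vertical towards -x, the customer's side, away from the robot.
- stem_seat (a point): Centre of the valve's seat, 55 mm from the pipe axis, 104 mm up: the hub's underside rests on it. A steel plate 64 mm across that turns with the stem. z up the stem (30 deg from vertical); while open, y along the pipe to the gauge, x up and towards the robot's side (they turn with the stem).
- stem_top (a point): Top of the stem, 28 mm along z above stem_seat, same axes. From the seat up: two flats, a block 12 mm (x) by 18 mm (y), 13 mm high; a taper to 8 x 10 mm at 18 mm; then a 9 mm threaded end. The flats take the lever in two ways only, as it starts or end for end.
- stem (a joint): Turn of the stem in rad: 0 open (lever along the pipe), growing clockwise seen looking down on the stem's end to 1.571 shut; firm stops at both. Stays where left; about 0.25 N m turns it, about the z axis of stem_seat.
- lever: Loose valve lever, about 0.3 kg. Origin: middle of the underside of its hub, a steel block 46 x 46 x 16 mm with a through slot 20 (x) by 14 (y) mm, 1 mm spare all round on the flats (0.1 rad of play in turn). x from hub to free end, z up through the hub, y across. Starts home, pointing away from the gauge (x along stem_seat -y); must end pointing along stem_seat +y. Lifts off after 28 mm.
- lever_grip (a point): Middle of the black handle's thickness, 85 mm along x and 5 mm along z from the lever's origin; axes as body lever. The handle is a straight bar 26 mm wide (y), 14 mm thick (z), from 50 to 190 mm from the hub's middle; between hub and handle a neck 22 wide, 8 thick. Lever's centre of mass: 25 mm from the hub's middle. When fitted and open, the pipe is 29 mm below the handle.
- lever_tip (a point): Free end of the handle, 190 mm along x and 5 mm along z from the lever's origin; axes as body lever.
- nut: The stem's zinc-plated hexagon nut on its washer, 34 mm across, 13 mm high, lying on the rig's plywood base board on the robot's side of the pipe; not needed. Origin under its centre.
- wrench: Steel adjustable wrench, about 210 x 46 x 12 mm, lying on the base board on its customer's side; bystander. Origin on its underside.
- elbow: Brass pipe elbow, about 62 x 62 x 41 mm, lying on the base board on its customer's side; bystander. Origin on the board under its corner.
- screw_box: Cardboard box of screws with a red lid edge, 75 x 110 x 56 mm, at a side of the counter; bystander. Origin under its centre.
- tape_reel: White reel of thread tape lying flat, 58 mm across, 16 mm high, on the base board on its customer's side; bystander. Origin under its centre.
- mug: White mug, 80 mm across, 95 mm high, at a side of the counter; bystander. Origin under its centre.
- stapler: Black desk stapler, 135 x 36 x 41 mm, at a side of the counter; bystander. Origin under its centre.
- cartridge: Sealant cartridge standing upright, 48 mm across, 222 mm high, at a side of the counter; bystander. Origin under its centre.
Not all that is in view belongs to the job. What is shaped like the lever but blue is not meant.

How it is judged:
By the outcome, as a careful person would: the job done as asked, in the order asked, and still so for the second after the job is handed in, with the robot touching nothing.
It also fails if it takes over 54 s, if anything falls off the work surface, if the arm or the gripper's body presses on something with over 40 N, if the wrist force passes 120 N, or if a joint passes its speed limit or range.

## Working session

There is one attempt and no reset: what is moved stays moved. The work goes in short steps, Python scripts to look and compute and a tool call to move; the robot and the scene stay as the last step left them, time stands still between calls to the robot, and variables do not carry over. Pictures are saved under pics/ and viewed, about 8 in all and at most 12, crops included, and the job is handed in when it is done.

Besides the shell and the picture viewer there is one more tool, called as name(argument=value, ...) on one line, values as JSON. carry_out: Moves the arm, as the interface text tells. Its arguments: {"type":"object","properties":{"motion":{"type":"array","items":{"type":"array"}},"grip":{"type":"number"},"squeeze":{"type":"number"}},"required":["motion"]}

```bash
mkdir -p pics; cat > h.py <<'E'
import numpy as np, cv2
from bench import get_state, eyes, ticket
def snap(n,f):
    d=eyes.get_image(n); cv2.imwrite('pics/'+f+'.png',d['pixels']); np.savez('pics/'+f+'.npz',m=d['mtx'],d=np.array(d['dist_coeffs'],float),e=d['extrinsics']); return d
def cal(f): return np.load('pics/'+f+'.npz')
def proj(f,P):
    c=cal(f); T=np.linalg.inv(c['e']); r=cv2.Rodrigues(T[:3,:3])[0]
    return cv2.projectPoints(np.array(P,float).reshape(-1,1,3),r,T[:3,3],c['m'],c['d'])[0].reshape(-1,2)
E
python3 - <<'E'
from h import *
a=snap('scene','s0');b=snap('side','d0');c=snap('wrist','w0')
s=get_state();print({k:np.round(v,3) for k,v in s.items()})
for f in('s0','d0','w0'):print(cal(f)['e'].round(3).tolist(),cal(f)['m'].round(0).tolist())
cv2.imwrite('pics/all.png',cv2.resize(np.vstack([a['pixels'],b['pixels']]),(800,1000))[:, :])
E
```

```text
{'time': np.float64(0.15), 'joint_positions': array([-1.128,  0.322, -0.07 ,  1.451,  0.023,  1.371, -0.057]), 'qd': array([ 0.002, -0.002, -0.001, -0.005,  0.001,  0.   , -0.001]), 'joint_torque': array([ 0.0000e+00, -4.9180e+01, -4.0500e-01, -3.1287e+01, -6.4000e-02,
        4.1000e-02,  0.0000e+00]), 'position': array([0.27 , 0.591, 0.222]), 'tool_rot': array([ 2.642e+00,  1.698e+00, -2.000e-03]), 'ft_force': array([ 0.609, -0.177, -0.688]), 'torque': array([ 0.038,  0.015, -0.04 ]), 'grip_width': np.float64(1.002)}
[[-0.843, 0.445, -0.302, 0.881], [0.538, 0.687, -0.488, 0.755], [-0.01, -0.574, -0.819, 1.334], [0.0, 0.0, 0.0, 1.0]] [[481.0, 0.0, 312.0], [0.0, 481.0, 194.0], [0.0, 0.0, 1.0]]
[[0.924, -0.202, 0.325, -0.121], [-0.382, -0.517, 0.766, -1.283], [0.014, -0.832, -0.555, 1.032], [0.0, 0.0, 0.0, 1.0]] [[475.0, 0.0, 330.0], [0.0, 475.0, 190.0], [0.0, 0.0, 1.0]]
[[0.416, 0.881, 0.225, 0.209], [0.91, -0.402, -0.104, 0.618], [-0.001, 0.248, -0.969, 0.383], [0.0, 0.0, 0.0, 1.0]] [[296.0, 0.0, 322.0], [0.0, 296.0, 196.0], [0.0, 0.0, 1.0]]
```

View pics/s0.png

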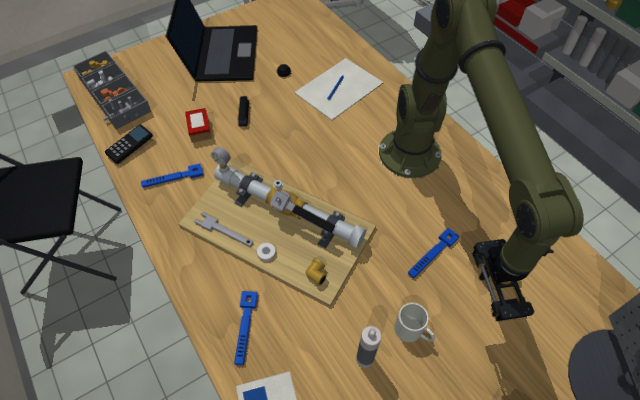

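View pics/d0.png

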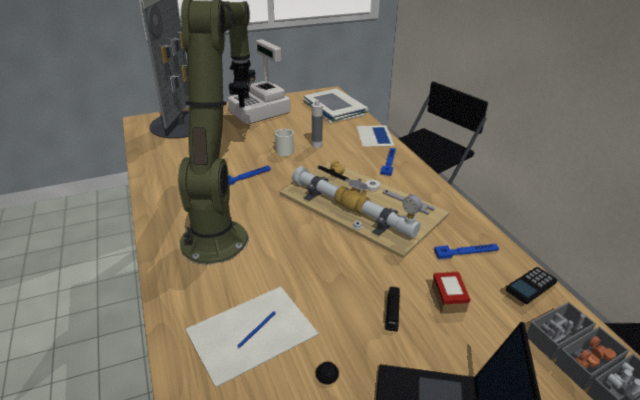

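The tool can only yaw, while the stem leans 30°. The lever therefore has to twist in the jaws, guided by the stem's thread. Next I measure the rig.

```bash
python3 - <<'E'
from h import *
a=cv2.imread('pics/s0.png')[140:310,170:390];b=cv2.imread('pics/d0.png')[150:262,265:465]
cv2.imwrite('pics/a1.png',cv2.resize(a,None,fx=3.5,fy=3.5,interpolation=cv2.INTER_CUBIC))
cv2.imwrite('pics/b1.png',cv2.resize(b,None,fx=4,fy=4,interpolation=cv2.INTER_CUBIC))
E
```

```text
(no output)
```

View pics/a1.png

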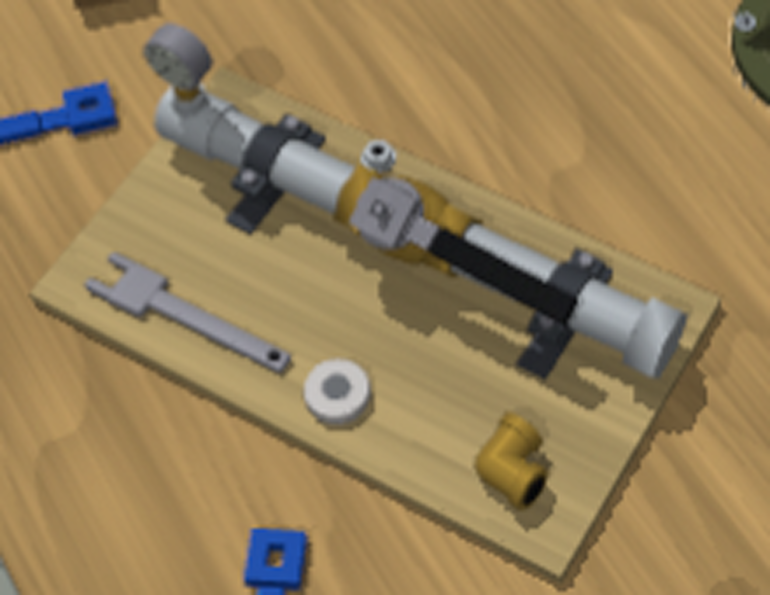

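View pics/b1.png

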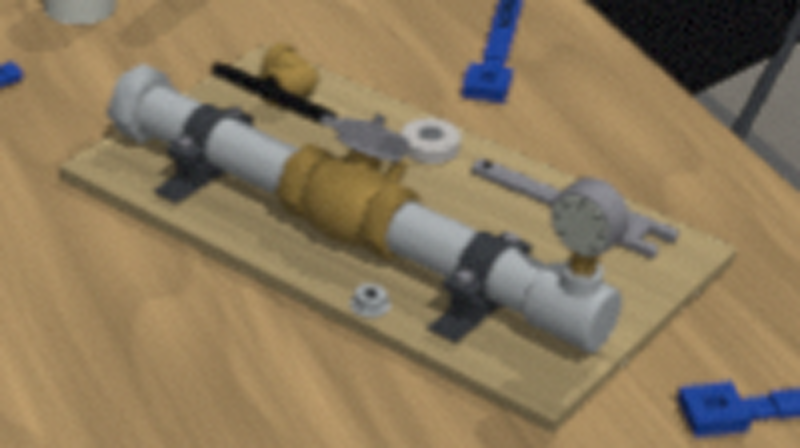

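```bash
cat >> h.py <<'E'
def Rig(p):
    c,s=np.cos(p[2]),np.sin(p[2]); return np.array([[c,-s,0,p[0]],[s,c,0,p[1]],[0,0,1,0],[0,0,0,1.]])
def W(p,P): return np.c_[np.atleast_2d(P),np.ones(len(np.atleast_2d(P)))]@Rig(p)[:3].T
S=np.array([-.5,0,3**.5/2]); XS=np.array([3**.5/2,0,.5]); SEAT=np.array([-.0275,0,.056+.055*3**.5/2])
E
python3 - <<'E'
from h import *
from scipy.optimize import least_squares
t=SEAT+.028*S; h=SEAT+.0*S
obs=[('s0',(-.155,.28,.018),(33,294)),('s0',(-.155,-.28,.018),(565,574)),('s0',(.155,-.28,.018),(720,300)),
('s0',t,(380,208)),('d0',(.155,-.28,.018),(62,172)),('d0',(.155,.28,.018),(555,416)),('d0',(-.155,.28,.018),(736,252))]
def px(o): return np.array(o[2])/3.5+(170,140) if o[0]=='s0' else np.array(o[2])/4+(265,150)
def r(p): return np.concatenate([proj(o[0],W(p,o[1]))[0]-px(o) for o in obs])
s=least_squares(r,[.6,.1,3],loss='soft_l1'); print(s.x,s.fun.reshape(-1,2).round(2).tolist() if len(s.fun)>7 else s.fun)
p=s.x; np.save('p.npy',p)
for n,q in dict(stemtop=t,grip=SEAT+.005*S+[0,-.085,0],tip=SEAT+.005*S+[0,-.19,0]).items():
    w=W(p,q)[0];print(n,w.round(4),((proj('s0',w)-(170,140))*3.5).round(0),((proj('d0',w)-(265,150))*4).round(0))
E
```

```text
[0.55388577 0.00772291 3.63450065] [[-1.91, -0.43], [-0.46, -0.34], [0.63, -2.34], [-12.07, 15.24], [-2.38, -1.5], [-0.64, 0.5], [-0.61, -1.98]]
stemtop [0.5904 0.0274 0.1279] [[338. 261.]] [[418.  86.]]
grip [0.5401 0.0968 0.108 ] [[432. 305.]] [[336.  78.]]
tip [0.4904 0.1893 0.108 ] [[541. 357.]] [[249.  41.]]
```

```bash
python3 - <<'E'
from h import *
from scipy.optimize import least_squares
t=SEAT+.028*S
B=lambda x,y:('b',(x,y,.018))
obs=[('s0',1,(-.155,.28,.018),(33,294)),('s0',1,(-.155,-.28,.018),(565,574)),('s0',1,(.155,-.28,.018),(720,300)),
('s0',0,t,(380,208)),('s0',0,SEAT+.012*S+[0,-.19,0],(572,300)),('d0',0,t,(379,119)),
('d0',1,(.155,-.28,.018),(62,172)),('d0',1,(.155,.28,.018),(555,416)),('d0',1,(-.155,.28,.018),(736,252))]
sc=lambda o:(3.5,(170,140)) if o[0]=='s0' else (4,(265,150))
def r(p): return np.concatenate([proj(o[0],W(p,np.array(o[2])+[p[3]*o[1],p[4]*o[1],0]))[0]-np.array(o[3])/sc(o)[0]-sc(o)[1] for o in obs])
s=least_squares(r,[.55,0,3.6,-.05,0],loss='soft_l1'); p=s.x;print(p.round(4));print(s.fun.reshape(-1,2).round(2).tolist())
np.save('p.npy',p)
for n,q in dict(seat=SEAT,stemtop=t,grip=SEAT+.005*S+[0,-.085,0],tip=SEAT+.005*S+[0,-.19,0]).items():
    w=W(p,q)[0];print(n,w.round(4),((proj('s0',w)-(170,140))*3.5).round(0),((proj('d0',w)-(265,150))*4).round(0))
R=Rig(p)[:3,:3];print('xr',R[:,0],'yr',R[:,1])
import scipy.spatial.transform as T
s=get_state();M=T.Rotation.from_rotvec(s['tool_rot']).as_matrix();print('toolx',M[:,0],np.arctan2(M[1,0],M[0,0]),'rigx ang',np.arctan2(R[1,0],R[0,0]))
E
```

```text
[ 4.9850e-01 -2.2800e-02  3.6327e+00 -6.5200e-02 -4.0000e-04]
[[-2.35, -0.18], [-1.06, 0.27], [0.28, -1.77], [-1.16, -0.23], [0.41, -0.19], [-0.38, -1.19], [-1.91, -1.76], [-0.37, 0.28], [-0.27, -2.09]]
seat [ 0.5227 -0.0098  0.1036] [[386. 211.]] [[367. 144.]]
stemtop [ 0.5351 -0.0032  0.1279] [[376. 207.]] [[377. 114.]]
grip [0.4848 0.0663 0.108 ] [[468. 250.]] [[294. 105.]]
tip [0.4353 0.1589 0.108 ] [[575. 300.]] [[208.  67.]]
xr [-0.88180917 -0.47160638  0.        ] yr [ 0.47160638 -0.88180917  0.        ]
toolx [ 0.4157281   0.90948781 -0.00144089] 1.1420526321889488 rigx ang -2.6504810704471815
```

```bash
cat >> h.py <<'E'
p=np.load('p.npy')
def pose(phi,h,r=.085,dz=.003,off=(0,0)):
    """TCP xyz & tool yaw when lever at swing phi (0=-y, pi/2=robot side, pi=gauge), hub height h up the stem"""
    d=-np.cos(phi)*np.array([0,1,0])+np.sin(phi)*XS
    q=SEAT+S*(h+.005)+r*d; w=W(p,q)[0]
    R=Rig(p)[:3,:3]; dh=R@d; yaw=np.arctan2(dh[1],dh[0])+np.pi/2  # tool x perpendicular to handle
    return np.r_[w[:2]+off,w[2]-.019+dz],(yaw+np.pi)%(2*np.pi)-np.pi
def show():
    from scipy.spatial.transform import Rotation as T
    s=get_state();M=T.from_rotvec(s['tool_rot']).as_matrix()
    print('t',round(float(s['time']),2),'pos',s['position'].round(4),'yaw',round(float(np.arctan2(M[1,0],M[0,0])),3),'q',s['joint_positions'].round(2),'F',s['ft_force'].round(1),'w',round(float(s['grip_width'])*87,1))
E
python3 - <<'E'
from h import *
for f in np.arange(0,3.2,.2): print(round(f,1),*[np.round(v,4) for v in pose(f,.018)])
print([np.round(v,4) for v in pose(.1,0)])
def ray(f,u,z):
    c=cal(f);n=cv2.undistortPoints(np.array([[u]],float),c['m'],c['d'])[0,0];d=c['e'][:3,:3]@[n[0],n[1],1];o=c['e'][:3,3];return (o+d*(z-o[2])/d[2]).round(3)
print(ray('s0',(368,362),0),ray('s0',(412,335),0))
E
```

```text
0.0 [0.4928 0.0705 0.1075] -2.6505
0.2 [0.4807 0.0622 0.116 ] -2.4767
0.4 [0.4707 0.0511 0.1241] -2.2995
0.6 [0.4631 0.0379 0.1315] -2.1156
0.8 [0.4584 0.0229 0.138 ] -1.9223
1.0 [0.4566 0.0069 0.1433] -1.7177
1.2 [ 0.4578 -0.0096  0.1472] -1.5016
1.4 [ 0.4621 -0.0259  0.1494] -1.2763
1.6 [ 0.4692 -0.0413  0.15  ] -1.046
1.8 [ 0.4788 -0.0552  0.1489] -0.8165
2.0 [ 0.4905 -0.0672  0.1462] -0.5935
2.2 [ 0.504  -0.0766  0.1419] -0.3807
2.4 [ 0.5186 -0.0831  0.1363] -0.1795
2.6 [ 0.5338 -0.0865  0.1295] 0.0108
2.8 [ 0.5489 -0.0867  0.1218] 0.1924
3.0 [ 0.5634 -0.0835  0.1135] 0.3683
[array([0.4786, 0.0625, 0.0962]), np.float64(-2.5638)]
[0.563 0.518 0.   ] [0.414 0.525 0.   ]
```

carry_out(motion=[[[0,0,0.05],-0.14],[[0,-0.03,0.08],-0.28],[[0.02,-0.07,0.1],-0.42],[[0.04,-0.11,0.1],-0.56],[[0.06,-0.15,0.1],-0.7],[[0.08,-0.19,0.1],-0.84],[[0.1,-0.23,0.1],-0.98],[[0.12,-0.27,0.1],-1.12],[[0.13,-0.31,0.1],-1.26],[[0.14,-0.35,0.1],-1.4],[[0.15,-0.39,0.09],-1.54],[[0.16,-0.43,0.08],-1.68],[[0.17,-0.47,0.07],-1.82],[[0.18,-0.5,0.06],-1.96],[[0.19,-0.52,0.05],-2.1],[[0.2,-0.528,0.04],-2.24],[[0.205,-0.528,0.03],-2.38],[[0.209,-0.528,0.02],-2.52],[[0.209,-0.528,0.01],-2.66],[[0.209,-0.528,0.0],-2.8]], grip=-1)

```text
time: 2.15
position: [0.4791, 0.063, 0.2219]
tool_rot: [2.115, -2.322, -0.0]
ft_force: [-0.5, -0.4, 0.7]
grip_width: 0.999
```

carry_out(motion=[[[0,0,0],-0.14],[[0,0,0],-0.28],[[0,0,0],-0.42],[[0,0,0],-0.56],[[0,0,0],-0.7],[[0,0,0],-0.84],[[0,0,0],-0.9],[[0,0,0],-0.9],[[0,0,0],-0.9]])

```text
time: 3.05
position: [0.4771, 0.0587, 0.2254]
tool_rot: [-0.96, 2.986, -0.009]
ft_force: [-0.2, -1.4, 0.6]
grip_width: 1.001
```

```bash
python3 - <<'E'
from h import *
show(); a=snap('wrist','w1')['pixels']
for q in (SEAT+.028*S,SEAT+.012*S+[0,-.085,0],SEAT+.012*S+[0,-.19,0]): print(proj('w1',W(p,q)).round(0))
cv2.imwrite('pics/w1.png',a)
E
```

```text
t 3.05 pos [0.4771 0.0587 0.2254] yaw -2.519 q [ 0.12 -0.04 -0.29  1.85 -0.01  1.32 -2.69] F [-0.2 -1.4  0.6] w 87.1
[[308. 102.]]
[[306. 197.]]
[[295. 294.]]
```

View pics/w1.png

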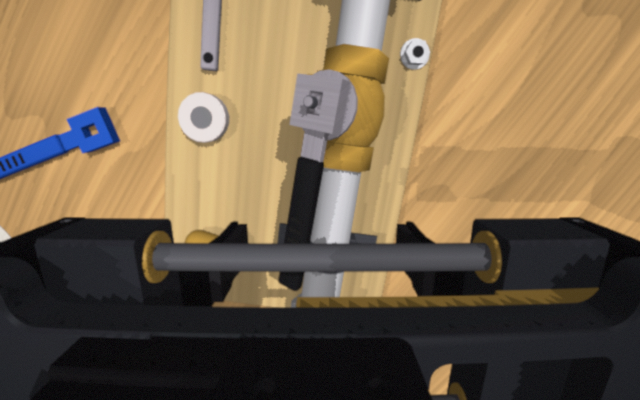

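carry_out(motion=[[[0,0,-0.02],0.06],[[0,0,-0.05],0.06],[[0,0,-0.08],0.06],[[0,0,-0.1],0.06],[[0,0,-0.115],0.06],[[0,0,-0.122],0.06],[[0,0,-0.127],0.06],[[0,0,-0.127],0.06]])

```text
time: 3.9
position: [0.4773, 0.0586, 0.0985]
tool_rot: [-1.049, 2.955, -0.009]
ft_force: [-0.3, -0.4, 0.3]
grip_width: 0.995
```

```bash
python3 - <<'E'
from h import *
show(); a=snap('side','d2')['pixels'];b=snap('scene','s2')['pixels']
cv2.imwrite('pics/c2.png',np.hstack([cv2.resize(a[120:270,280:410],None,fx=3,fy=3,interpolation=cv2.INTER_CUBIC),cv2.resize(b[140:290,230:360],None,fx=3,fy=3,interpolation=cv2.INTER_CUBIC)]))
E
```

```text
t 3.9 pos [0.4773 0.0586 0.0985] yaw -2.459 q [ 0.09  0.07 -0.28  2.01  0.03  1.06 -2.66] F [-0.3 -0.4  0.3] w 86.5
```

View pics/c2.png

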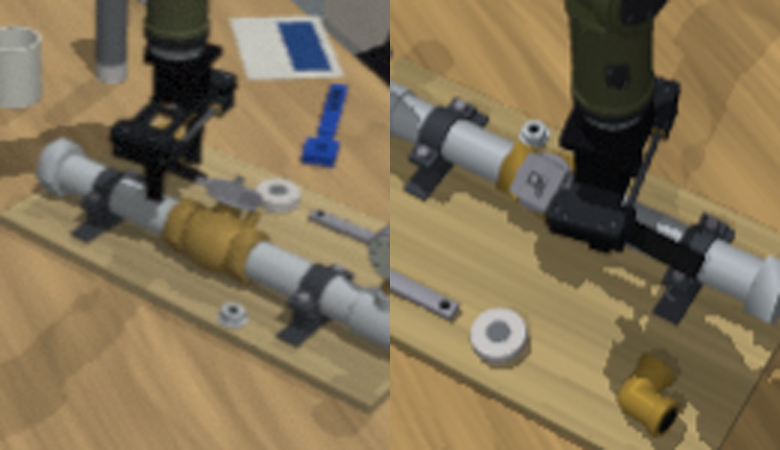

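carry_out(motion=[[[0.001,0.003,-0.002],-0.05],[[0.001,0.003,-0.002],-0.05]])

```text
time: 4.2
position: [0.479, 0.0596, 0.0974]
tool_rot: [-0.974, 2.979, -0.009]
ft_force: [0.2, -0.3, -0.4]
grip_width: 0.999
```

carry_out(motion=[[[0,0,0],0],[[0,0,0],0],[[0,0,0],0],[[0,0,0],0],[[0,0,0],0],[[0,0,0],0]], grip=1, squeeze=15)

```text
time: 4.8
position: [0.4789, 0.0611, 0.0969]
tool_rot: [-0.979, 2.978, -0.008]
ft_force: [0.5, 2.5, 0.4]
grip_width: 0.538
```

```bash
python3 - <<'E'
from h import *
show()
E
```

```text
t 4.8 pos [0.4789 0.0611 0.0969] yaw -2.506 q [-0.26  0.07  0.08  2.02 -0.    1.05 -2.69] F [0.5 2.5 0.4] w 46.8
```

carry_out(motion=[[[0,0,0],0],[[0,0,0],0],[[0,0,0],0],[[0,0,0],0],[[0,0,0],0]])

```text
time: 5.3
position: [0.4784, 0.0614, 0.0967]
tool_rot: [-0.982, 2.978, -0.009]
ft_force: [1.6, 4.0, 1.5]
grip_width: 0.321
```

```bash
python3 - <<'E'
from h import *
show()
E
```

```text
t 5.3 pos [0.4784 0.0614 0.0967] yaw -2.505 q [-0.26  0.07  0.08  2.02 -0.    1.05 -2.69] F [1.6 4.  1.5] w 27.9
```

carry_out(motion=[[[0,0,0],0],[[0,0,0],0],[[0.001,0.001,0.003],0],[[0.003,0.001,0.006],0],[[0.005,0.002,0.009],0],[[0.006,0.003,0.012],0],[[0.008,0.004,0.015],0],[[0.009,0.005,0.018],0],[[0.01,0.0055,0.02],0],[[0.01,0.0055,0.02],0]], squeeze=45)

```text
time: 6.3
position: [0.4851, 0.0643, 0.1151]
tool_rot: [0.978, -2.982, 0.01]
ft_force: [-6.5, -1.4, -3.5]
grip_width: 0.307
```

```bash
python3 - <<'E'
from h import *
show(); a=snap('side','d3')['pixels'];b=snap('scene','s3')['pixels'];c=snap('wrist','w3')['pixels']
Z=lambda a:cv2.resize(a,(400,400),interpolation=cv2.INTER_CUBIC)
cv2.imwrite('pics/c3.png',np.hstack([Z(c[20:220,220:420]),Z(b[150:270,240:360])]))
E
```

```text
t 6.3 pos [0.4851 0.0643 0.1151] yaw -2.508 q [-0.37  0.06  0.18  1.98 -0.01  1.1  -2.69] F [-6.5 -1.4 -3.5] w 26.7
```

View pics/c3.png

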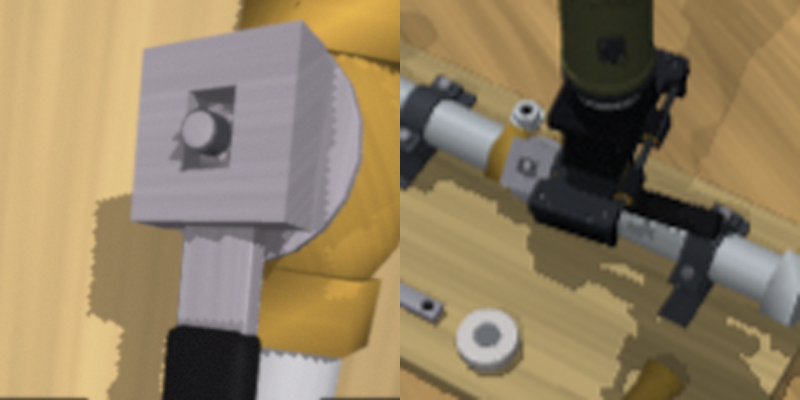

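```bash
python3 - <<'E'
from h import *
def ray(f,u,z):
    c=cal(f);n=cv2.undistortPoints(np.array([[u]],float),c['m'],c['d'])[0,0];d=c['e'][:3,:3]@[n[0],n[1],1];o=c['e'][:3,3];return (o+d*(z-o[2])/d[2])
for n,u in dict(b1hub=(248,298),b1tip=(240,362),b2hub=(195,171),b2tip=(142,184),b3hub=(450,237),b3tip=(411,274),phone=(129,143),box=(198,125),wrenchL=(196,217)).items():
    w=ray('s0',u,.01); print(n,w.round(3),'rig',(np.linalg.inv(Rig(p))@np.r_[w,1])[:2].round(3))
for q in [(-.29,-.05,0),(-.29,.14,0),(-.29,.035,0)]: w=W(p,q)[0]; print(q,w.round(3),np.hypot(*w[:2]).round(3),proj('s0',w))
E
```

```text
b1hub [0.751 0.179 0.01 ] rig [-0.318 -0.059]
b1tip [0.858 0.332 0.01 ] rig [-0.485 -0.143]
b2hub [ 0.684 -0.338  0.01 ] rig [-0.015  0.365]
b2tip [ 0.863 -0.387  0.01 ] rig [-0.149  0.493]
b3hub [0.116 0.346 0.01 ] rig [ 0.164 -0.505]
b3tip [0.301 0.378 0.01 ] rig [-0.015 -0.447]
phone [ 0.836 -0.593  0.01 ] rig [-0.028  0.662]
box [ 0.583 -0.533  0.01 ] rig [0.167 0.49 ]
wrenchL [ 0.761 -0.161  0.01 ] rig [-0.166  0.246]
(-0.29, -0.05, 0) [0.731 0.158 0.   ] 0.748 [[250.98550159 290.30258363]]
(-0.29, 0.14, 0) [ 0.82  -0.009  0.   ] 0.82 [[199.85305026 262.3569404 ]]
(-0.29, 0.035, 0) [0.771 0.083 0.   ] 0.775 [[227.5974853  277.55277718]]
```

carry_out(motion=[[[0.002,0.001,0.003],0],[[0.003,0.002,0.006],0],[[0.005,0.003,0.01],0],[[0.007,0.004,0.014],0],[[0.009,0.005,0.018],0],[[0.009,0.005,0.025],0],[[0.009,0.005,0.04],0],[[0.009,0.005,0.06],0.1],[[0.009,0.005,0.08],0.2],[[0.009,0.005,0.09],0.3],[[0.009,0.005,0.09],0.3]])

```text
time: 7.55
position: [0.4985, 0.0703, 0.208]
tool_rot: [-1.413, 2.797, -0.011]
ft_force: [0.9, 0.4, -4.6]
grip_width: 0.157
```

```bash
python3 - <<'E'
from h import *
show(); a=snap('side','d4')['pixels'];b=snap('scene','s4')['pixels'];c=snap('wrist','w4')['pixels']
Z=lambda a:cv2.resize(a,(400,400),interpolation=cv2.INTER_CUBIC)
cv2.imwrite('pics/c4.png',np.hstack([Z(c[0:250,195:445]),Z(a[80:230,260:410])]))
E
```

```text
t 7.55 pos [0.4985 0.0703 0.208 ] yaw -2.206 q [-0.56 -0.    0.36  1.85  0.    1.28 -2.4 ] F [ 0.9  0.4 -4.6] w 13.6
```

View pics/c4.png

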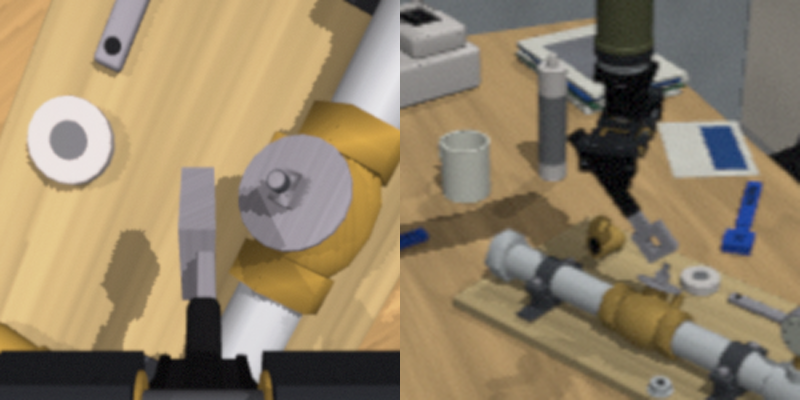

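The squeeze rolled the lever onto its edge in the jaws, so it is now held across its thickness with the hub drooping. I'll lay it flat on the free counter on the customer's side. Then I'll regrasp by the hub ends with the jaw axis along the lever, so it can pivot freely onto the leaning stem.

carry_out(motion=[[[0,0,0.04],0.1],[[0,0,0.07],0.23],[[0.02,-0.005,0.08],0.36],[[0.04,-0.01,0.08],0.5],[[0.06,-0.015,0.08],0.64],[[0.08,-0.02,0.08],0.78],[[0.1,-0.025,0.08],0.92],[[0.12,-0.03,0.08],1.06],[[0.14,-0.035,0.08],1.2],[[0.16,-0.04,0.08],1.34],[[0.18,-0.045,0.08],1.48],[[0.2,-0.05,0.08],1.62],[[0.22,-0.055,0.08],1.76],[[0.24,-0.06,0.07],1.9],[[0.26,-0.066,0.06],2.04],[[0.28,-0.066,0.04],2.18],[[0.3,-0.066,0.02],2.32],[[0.32,-0.066,0.0],2.46],[[0.337,-0.066,-0.02],2.6],[[0.337,-0.066,-0.03],2.7]])

```text
time: 9.7
position: [0.8341, 0.0046, 0.1694]
tool_rot: [-3.039, -0.772, 0.018]
ft_force: [-0.8, -0.9, -4.4]
grip_width: 0.153
```

carry_out(motion=[[[0,0,-0.02],0],[[0,0,-0.04],0],[[0,0,-0.055],0],[[0,0,-0.065],0],[[0,0,-0.07],0],[[0,0,-0.07],0]])

```text
time: 10.3
position: [0.8341, 0.0052, 0.1063]
tool_rot: [-3.04, -0.767, 0.008]
ft_force: [0.3, 0.2, -4.2]
grip_width: 0.159
```

```bash
python3 - <<'E'
from h import *
show(); a=snap('side','d5')['pixels'];b=snap('scene','s5')['pixels']
Z=lambda a:cv2.resize(a,(400,400),interpolation=cv2.INTER_CUBIC)
cv2.imwrite('pics/c5.png',np.hstack([Z(b[180:320,150:290]),Z(a[80:220,350:490])]))
E
```

```text
t 10.3 pos [0.8341 0.0052 0.1063] yaw 0.494 q [-0.12  0.8   0.16  0.98 -0.12  1.38  0.51] F [ 0.3  0.2 -4.2] w 13.8
```

View pics/c5.png

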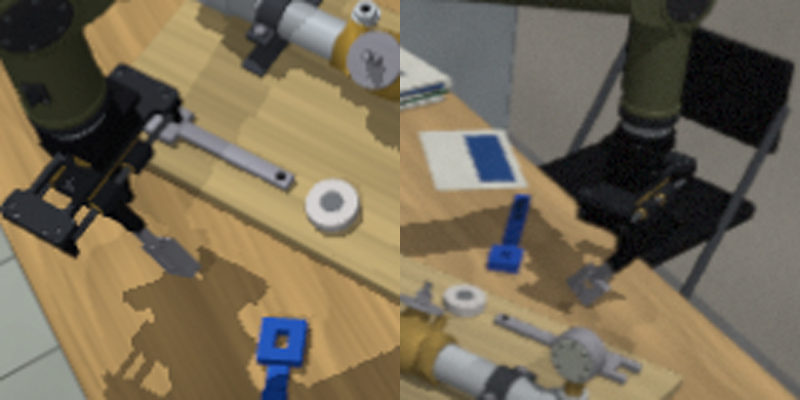

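```bash
cat >> h.py <<'E'
def tri(obs):
    from scipy.optimize import least_squares
    s=least_squares(lambda X:np.concatenate([proj(f,X)[0]-u for f,u in obs]),[.6,0,.05]); return s.x.round(4),s.fun.round(1)
E
python3 - <<'E'
from h import *
print(tri([('s5',(209.5,269)),('d5',(417,180))]))
E
```

```text
(array([0.8088, 0.0427, 0.031 ]), array([-0.9, -0. , -1.2,  0.1]))
```

carry_out(motion=[[[-0.014,0.026,0],0],[[-0.028,0.053,0],0],[[-0.028,0.053,-0.012],0],[[-0.028,0.053,-0.018],0],[[-0.022,0.042,-0.023],0],[[-0.016,0.031,-0.0275],0],[[-0.01,0.021,-0.036],0],[[-0.005,0.011,-0.044],0],[[-0.001,0.003,-0.055],0],[[0.0036,-0.006,-0.0665],0],[[0.0055,-0.01,-0.075],0],[[0.0074,-0.013,-0.0836],0],[[0.009,-0.016,-0.092],0],[[0.01,-0.018,-0.097],0],[[0.01,-0.018,-0.097],0]], squeeze=15)

```text
time: 11.9
position: [0.8436, -0.0109, 0.0128]
tool_rot: [-3.037, -0.769, 0.009]
ft_force: [-7.1, -0.1, 12.8]
grip_width: 0.154
```

```bash
python3 - <<'E'
from h import *
show()
E
```

```text
t 11.9 pos [ 0.8436 -0.0109  0.0128] yaw 0.496 q [-0.09  0.88  0.15  1.02 -0.13  1.25  0.54] F [-7.1 -0.1 12.8] w 13.4
```

carry_out(motion=[[[0,0,0.001],0],[[0,0,0.002],0],[[0,0,0.002],0],[[0,0,0.002],0],[[0,0,0.002],0],[[0,0,0.01],0],[[0,0,0.018],0],[[0,0,0.018],0]], grip=0.1)

```text
time: 12.7
position: [0.8457, -0.0126, 0.0304]
tool_rot: [-3.041, -0.768, 0.002]
ft_force: [0.8, 0.6, 0.2]
grip_width: 0.449
```

```bash
python3 - <<'E'
from h import *
show(); a=snap('side','d6')['pixels'];b=snap('scene','s6')['pixels'];c=snap('wrist','w6')['pixels']
Z=lambda a,h:cv2.resize(a,None,fx=h/a.shape[0],fy=h/a.shape[0],interpolation=cv2.INTER_CUBIC)
cv2.imwrite('pics/c6.png',np.hstack([Z(b[200:310,160:260],400),Z(c[0:300,170:470],400)]))
E
```

```text
t 12.7 pos [ 0.8457 -0.0126  0.0304] yaw 0.495 q [-0.09  0.87  0.15  1.01 -0.13  1.27  0.54] F [0.8 0.6 0.2] w 39.1
```

View pics/c6.png

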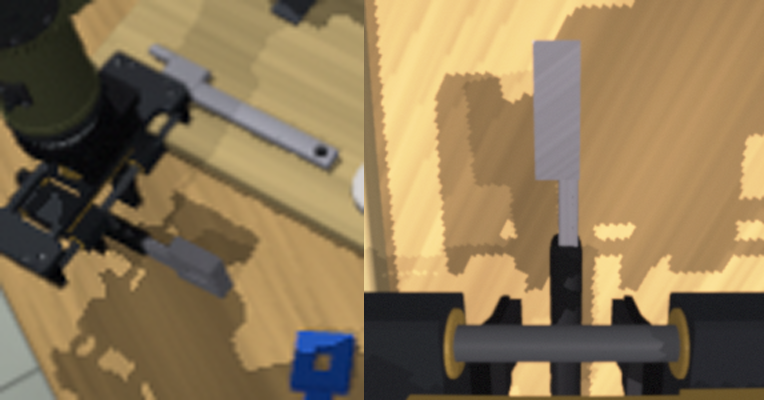

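carry_out(motion=[[[0,0,0.03],0],[[-0.01,0.003,0.04],0],[[-0.03,0.008,0.04],0],[[-0.042,0.011,0.04],0],[[-0.042,0.011,0.04],0],[[-0.042,0.011,0.035],0],[[-0.042,0.011,0.025],0],[[-0.042,0.011,0.01],0],[[-0.042,0.011,-0.004],0],[[-0.042,0.011,-0.004],0],[[-0.035,0.015,-0.004],0],[[-0.028,0.019,-0.004],0],[[-0.021,0.022,-0.004],0],[[-0.014,0.026,-0.003],0],[[-0.01,0.028,-0.002],0],[[-0.006,0.03,0.0],0],[[-0.006,0.03,0.03],0],[[-0.04,0.04,0.07],0],[[-0.08,0.06,0.1],0],[[-0.11,0.08,0.12],0]], grip=1)

```text
time: 14.85
position: [0.734, 0.0662, 0.1498]
tool_rot: [-3.042, -0.764, 0.004]
ft_force: [0.7, 1.3, 0.1]
grip_width: 0.007
```

```bash
python3 - <<'E'
from h import *
show(); a=snap('side','d7')['pixels'];b=snap('scene','s7')['pixels'];c=snap('wrist','w7')['pixels']
Z=lambda a,h:cv2.resize(a,None,fx=h/a.shape[0],fy=h/a.shape[0],interpolation=cv2.INTER_CUBIC)
cv2.imwrite('pics/c7.png',np.hstack([Z(b[220:310,150:250],360),Z(c[0:280,160:480],360)]))
E
```

```text
t 14.85 pos [0.734  0.0662 0.1498] yaw 0.492 q [-0.23  0.55  0.15  1.29 -0.09  1.31  0.42] F [0.7 1.3 0.1] w 0.6
```

View pics/c7.png

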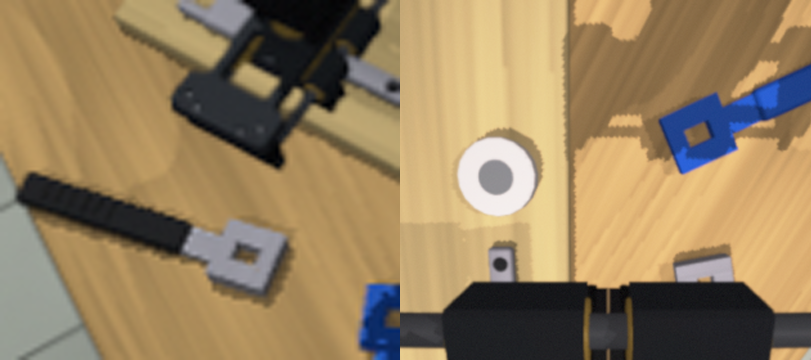

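```bash
cat >> h.py <<'E'
def ray(f,u,z):
    c=cal(f);n=cv2.undistortPoints(np.array([[u]],float),c['m'],c['d'])[0,0];d=c['e'][:3,:3]@[n[0],n[1],1];o=c['e'][:3,3];return (o+d*(z-o[2])/d[2])
def blobs(f,roi,kind):
    x0,y0,x1,y1=roi; h=cv2.cvtColor(cv2.imread('pics/'+f+'.png')[y0:y1,x0:x1],cv2.COLOR_BGR2HSV)
    m=((h[...,1]<60)&(h[...,2]>70)) if kind=='steel' else (h[...,2]<60)
    n,l,st,ce=cv2.connectedComponentsWithStats(m.astype(np.uint8))
    out=[]
    for i in range(1,n):
        if st[i,4]>40:
            pts=np.argwhere(l==i)[:,::-1]+(x0,y0)
            out.append((int(st[i,4]),cv2.boundingRect(pts.astype(np.int32)),pts))
    return sorted(out,key=lambda o:-o[0])
E
python3 - <<'E'
from h import *
for k in('steel','dark'):
    for n,bb,pts in blobs('s7',(150,255,232,305),k)[:3]: print(k,n,bb,pts.mean(0))
a=ray('s7',(211.5,283),.016);b=ray('s7',(157,267.5),.012);d=b-a
print(a,b,np.hypot(*d[:2]),np.arctan2(d[1],d[0]))
L=lambda P:proj('d7',P)
print(L([a,b]), cv2.imread('pics/d7.png')[int(L([a])[0][1]),int(L([a])[0][0])])
for k in('steel','dark'):
    for n,bb,pts in blobs('d7',(400,110,480,190),k)[:4]: print(k,n,bb,pts.mean(0))
E
```

```text
steel 532 (150, 259, 23, 46) [157.14097744 289.0112782 ]
steel 307 (195, 275, 27, 19) [208.79478827 283.3257329 ]
dark 367 (154, 263, 44, 21) [175.7493188  273.03814714]
dark 55 (207, 255, 14, 7) [215.05454545 257.14545455]
[0.82083316 0.08109847 0.016     ] [ 0.94026176 -0.05787856  0.012     ] 0.1832424797390166 -0.8609045383011159
[[413.02032763 177.90489963]
 [457.59114279 190.5880335 ]] [106 101 101]
steel 912 (419, 110, 56, 38) [446.54166667 128.56688596]
steel 871 (449, 134, 31, 56) [469.26406429 170.06659013]
steel 142 (407, 174, 20, 11) [415.46478873 179.88732394]
steel 136 (439, 165, 18, 17) [447.72058824 173.06617647]
dark 2828 (400, 110, 80, 64) [438.09016973 137.99009901]
dark 128 (426, 182, 34, 8) [440.0078125 186.234375 ]
```

carry_out(motion=[[[0.01,-0.006,0],0.14],[[0.02,-0.012,0],0.28],[[0.03,-0.018,0],0.42],[[0.041,-0.024,0],0.56],[[0.041,-0.024,0],0.7],[[0.041,-0.024,0],0.84],[[0.041,-0.024,0],0.98],[[0.041,-0.024,0],1.12],[[0.041,-0.024,0],1.26],[[0.041,-0.024,0],1.4],[[0.041,-0.024,0],1.54],[[0.041,-0.024,0],1.68],[[0.041,-0.024,0],1.79],[[0.041,-0.024,0],1.79],[[0.041,-0.024,0],1.79]], grip=-1)

```text
time: 16.5
position: [0.7755, 0.0423, 0.1466]
tool_rot: [-1.31, -2.854, 0.013]
ft_force: [-0.8, -0.4, -0.6]
grip_width: 1.001
```

```bash
python3 - <<'E'
from h import *
show(); c=snap('wrist','w8')
print(proj('w8',[[.8208,.0811,.016],[.94,-.058,.012]]))
for k in('steel','dark'):
    for n,bb,pts in blobs('w8',(180,20,620,230),k)[:4]:
        r=cv2.minAreaRect(pts.astype(np.float32)); print(k,n,bb,pts.mean(0).round(1),np.round(r[0],1),np.round(r[1],1),round(r[2],1))
E
```

```text
t 16.5 pos [0.7755 0.0423 0.1466] yaw 2.281 q [ 0.    0.64 -0.16  1.15  0.1   1.36  2.13] F [-0.8 -0.4 -0.6] w 87.1
[[322.53258704 245.48306229]
 [155.56648172 242.73941001]]
steel 6484 (180, 20, 218, 82) [271.1  63.6] [286.   66.2] [226.3  53.9] 11.7
steel 3406 (420, 75, 67, 65) [453.2 107.2] [453. 107.] [64. 66.] 90.0
steel 341 (298, 222, 44, 8) [319.2 225.6] [319.5 225.5] [ 7. 43.] 90.0
dark 1313 (472, 218, 138, 12) [537.  224.4] [540.5 223.5] [137.  11.] 0.0
dark 113 (226, 222, 21, 8) [236.2 226.5] [236.  225.5] [ 7. 20.] 90.0
dark 108 (398, 222, 21, 8) [407.1 226.5] [408.  225.5] [20.  7.] 0.0
dark 101 (378, 82, 11, 12) [383.3  87.8] [383.   87.5] [11. 10.] 90.0
```

carry_out(motion=[[[-0.027,-0.023,0],0],[[-0.027,-0.023,0],0],[[-0.027,-0.023,0],0]])

```text
time: 16.85
position: [0.7481, 0.019, 0.1477]
tool_rot: [1.31, 2.855, -0.013]
ft_force: [-0.3, -0.1, -0.0]
grip_width: 1.002
```

```bash
python3 - <<'E'
from h import *
show(); c=snap('wrist','w9')
print(proj('w9',[[.8208,.0811,.016],[.94,-.058,.012]]))
for k in('steel','dark'):
    for n,bb,pts in blobs('w9',(130,60,420,225),k)[:5]:
        r=cv2.minAreaRect(pts.astype(np.float32)); print(k,n,bb,pts.mean(0).round(1),cv2.boxPoints(r).round(1).tolist())
print()
E
```

```text
t 16.85 pos [0.7481 0.019  0.1477] yaw 2.282 q [ 0.04  0.58 -0.16  1.25  0.1   1.33  2.16] F [-0.3 -0.1 -0. ] w 87.2
[[322.37841947 275.28746463]
 [160.63477912 271.59195357]]
steel 6070 (173, 61, 223, 80) [269.7 104.2] [[169.6999969482422, 108.5999984741211], [180.3000030517578, 58.79999923706055], [399.6000061035156, 105.80000305175781], [388.8999938964844, 155.5]]
steel 41 (417, 138, 3, 21) [418.4 148. ] [[417.0, 138.0], [419.0, 138.0], [419.0, 158.0], [417.0, 158.0]]
dark 200 (130, 220, 41, 5) [149.5 222. ] [[130.0, 224.0], [130.0, 220.0], [170.0, 220.0], [170.0, 224.0]]
dark 90 (376, 123, 11, 11) [381.3 128.3] [[374.5, 128.5], [381.5, 121.5], [388.5, 128.5], [381.5, 135.5]]
```

```bash
python3 - <<'E'
from h import *
im=cv2.imread('pics/w9.png'); h=cv2.cvtColor(im,cv2.COLOR_BGR2HSV)
for r in range(140,224,6): print(r,''.join('d' if v<60 else ('s' if s<60 else '.') for s,v in zip(h[r,140:400:3,1],h[r,140:400:3,2])))
E
```

```text
140 ..................................................................................ss...
146 .......................................................................................
152 .......................................................................................
158 .......................................................................................
164 .......................................................................................
170 .......................................................................................
176 .......................................................................................
182 .......................................................................................
188 .......................................................................................
194 .......................................................................................
200 .......................................................................................
206 .......................................................................................
212 .......................................................................................
218 .......................................................................................
```

carry_out(motion=[[[0.03,0.024,0],0],[[0.06,0.048,-0.01],0],[[0.0745,0.06,-0.03],0],[[0.0745,0.06,-0.06],0],[[0.0745,0.06,-0.09],0],[[0.0745,0.06,-0.115],0],[[0.0745,0.06,-0.125],0],[[0.0745,0.06,-0.125],0]], grip=-0.33)

```text
time: 17.7
position: [0.8218, 0.0812, 0.0203]
tool_rot: [-1.303, -2.855, 0.014]
ft_force: [0.8, 0.5, 0.3]
grip_width: 0.668
```

```bash
python3 - <<'E'
from h import *
show(); a=snap('side','d10')['pixels'];b=snap('scene','s10')['pixels'];c=snap('wrist','w10')['pixels']
s=get_state()['position']
print(proj('s10',[[.8228,.0788,.016]]),proj('d10',[[.8228,.0788,.016]]),proj('w10',[[.8228,.0788,.016],s]))
for k in ['steel']:
    for n,bb,pts in blobs('s10',(190,265,235,305),k)[:3]: print(n,bb,pts.mean(0))
    for n,bb,pts in blobs('d10',(400,165,440,195),k)[:3]: print(n,bb,pts.mean(0))
E
```

```text
t 17.7 pos [0.8218 0.0812 0.0203] yaw 2.285 q [-0.05  0.84 -0.15  1.08  0.13  1.24  2.09] F [0.8 0.5 0.3] w 58.1
[[210.57050518 282.72730626]] [[413.73499892 178.09448125]] [[321.13177212 231.59719348]
 [322.16610709 241.12144424]]
138 (195, 280, 23, 14) [206.92028986 287.13043478]
133 (407, 174, 19, 11) [415.0075188  179.89473684]
```

carry_out(motion=[[[0.001,-0.002,-0.004],0],[[0.001,-0.002,-0.0075],0],[[0.001,-0.002,-0.0075],0]])

```text
time: 18.15
position: [0.8236, 0.0781, 0.0149]
tool_rot: [-1.306, -2.857, 0.013]
ft_force: [-0.2, -0.5, 0.0]
grip_width: 0.664
```

carry_out(motion=[[[0,0,0],0],[[0,0,0],0],[[0,0,0],0],[[0,0,0],0],[[0,0,0],0],[[0,0,0],0]], grip=1, squeeze=35)

```text
time: 18.75
position: [0.8238, 0.0786, 0.0152]
tool_rot: [-1.305, -2.858, 0.012]
ft_force: [-0.3, 0.6, 0.3]
grip_width: 0.504
```

```bash
python3 - <<'E'
from h import *
show()
E
```

```text
t 18.75 pos [0.8238 0.0786 0.0152] yaw 2.285 q [-0.05  0.84 -0.15  1.08  0.13  1.23  2.09] F [-0.3  0.6  0.3] w 43.9
```

carry_out(motion=[[[0,0,0],0],[[0,0,0],0],[[0,0,0],0],[[0,0,0],0],[[0,0,-0.002],0],[[0,0,-0.004],0],[[0,0,-0.004],0]], grip=-0.33)

```text
time: 19.45
position: [0.8234, 0.0784, 0.0104]
tool_rot: [-1.305, -2.857, 0.013]
ft_force: [-0.1, 0.4, 0.4]
grip_width: 0.666
```

carry_out(motion=[[[0,0,0],0],[[0,0,0],0],[[0,0,0],0],[[0,0,0],0],[[0,0,0],0],[[0,0,0],0]], grip=1, squeeze=35)

```text
time: 20.05
position: [0.8237, 0.0785, 0.0111]
tool_rot: [-1.305, -2.858, 0.012]
ft_force: [-0.2, -0.4, -0.6]
grip_width: 0.519
```

```bash
python3 - <<'E'
from h import *
show()
E
```

```text
t 20.05 pos [0.8237 0.0785 0.0111] yaw 2.285 q [-0.05  0.85 -0.15  1.09  0.13  1.22  2.09] F [-0.2 -0.4 -0.6] w 45.2
```

carry_out(motion=[[[0,0,0.01],0],[[0,0,0.03],0],[[0,0,0.05],0],[[-0.02,0.002,0.06],-0.05],[[-0.04,0.003,0.06],-0.1],[[-0.06,0.005,0.06],-0.15],[[-0.08,0.006,0.06],-0.2],[[-0.1,0.008,0.06],-0.225],[[-0.118,0.0095,0.055],-0.225],[[-0.118,0.0095,0.045],-0.225],[[-0.118,0.0095,0.035],-0.225],[[-0.118,0.0095,0.035],-0.225]])

```text
time: 21.25
position: [0.7053, 0.0874, 0.0444]
tool_rot: [-1.617, -2.69, 0.015]
ft_force: [-0.4, 0.4, -3.4]
grip_width: 0.522
```

```bash
python3 - <<'E'
from h import *
show(); snap('side','d11');snap('scene','s11');snap('wrist','w11')
print((np.linalg.inv(Rig(p))@np.r_[get_state()['position'],1]).round(4))
w=ray('s0',(266.6,252),.03); print('tape',(np.linalg.inv(Rig(p))@np.r_[w,1]).round(3))
for f,n in(('s11','scene'),('d11','side')):
    q=proj(f,W(p,[[-.235,0,.05],[-.235,.06,.04],[-.235,.12,.04],[-.235,.19,.04]]));print(q.round(0).tolist())
for n,bb,pts in blobs('d11',(370,120,450,215),'dark')[:4]: print(n,bb,pts.mean(0))
for n,bb,pts in blobs('s11',(190,200,290,300),'dark')[:4]: print(n,bb,pts.mean(0))
E
```

```text
t 21.25 pos [0.7053 0.0874 0.0444] yaw 2.059 q [-0.07  0.58 -0.14  1.46  0.09  1.12  1.84] F [-0.4  0.4 -3.4] w 45.4
[-2.355e-01  6.000e-04  4.600e-02  1.000e+00]
tape [-0.17  -0.033  0.03   1.   ]
[[245.0, 261.0], [229.0, 254.0], [213.0, 245.0], [195.0, 236.0]]
[[388.0, 175.0], [400.0, 183.0], [414.0, 188.0], [430.0, 195.0]]
2448 (370, 120, 80, 61) [411.97344771 149.21078431]
161 (398, 181, 33, 16) [414.04968944 188.27329193]
2603 (194, 200, 83, 74) [236.75105647 235.93507491]
```

carry_out(motion=[[[0,0,-0.006],0],[[0,0,-0.012],0],[[0,0,-0.016],0],[[0,0,-0.018],0],[[0,0,-0.02],0],[[0,0,-0.022],0],[[0,0,-0.0235],0],[[0,0,-0.0235],0]], squeeze=25)

```text
time: 22.2
position: [0.7076, 0.0889, 0.0254]
tool_rot: [1.616, 2.691, -0.007]
ft_force: [0.0, 0.7, 5.0]
grip_width: 0.525
```

```bash
python3 - <<'E'
from h import *
show()
E
```

```text
t 22.2 pos [0.7076 0.0889 0.0254] yaw 2.06 q [-0.07  0.6  -0.13  1.47  0.09  1.08  1.84] F [0.  0.7 5. ] w 45.7
```

carry_out(motion=[[[-0.002,-0.001,-0.002],0],[[-0.003,-0.002,-0.004],0],[[-0.003,-0.002,-0.005],0],[[-0.003,-0.002,-0.005],0]])

```text
time: 22.6
position: [0.7081, 0.089, 0.0237]
tool_rot: [1.612, 2.687, 0.003]
ft_force: [3.6, 3.6, 12.5]
grip_width: 0.524
```

```bash
python3 - <<'E'
from h import *
show()
E
```

```text
t 22.6 pos [0.7081 0.089  0.0237] yaw 2.061 q [-0.07  0.6  -0.14  1.48  0.09  1.07  1.84] F [ 3.6  3.6 12.5] w 45.5
```

carry_out(motion=[[[0,0,0.01],0],[[0,0,0.04],0],[[0,0,0.08],0],[[-0.01,-0.005,0.12],0],[[-0.01,-0.005,0.12],0]], squeeze=35)

```text
time: 23.1
position: [0.6958, 0.0804, 0.145]
tool_rot: [1.615, 2.685, -0.003]
ft_force: [1.4, 0.0, -1.8]
grip_width: 0.52
```

```bash
python3 - <<'E'
from h import *
show(); a=snap('side','d12')['pixels'];b=snap('scene','s12')['pixels'];c=snap('wrist','w12')['pixels']
Z=lambda a,h:cv2.resize(a,None,fx=h/a.shape[0],fy=h/a.shape[0],interpolation=cv2.INTER_CUBIC)
cv2.imwrite('pics/c12.png',np.hstack([Z(b[190:280,200:290],400),Z(a[120:190,360:430],400)]))
print(proj('s12',get_state()['position']),proj('d12',get_state()['position']))
E
```

```text
t 23.1 pos [0.6958 0.0804 0.145 ] yaw 2.059 q [-0.05  0.47 -0.14  1.41  0.07  1.26  1.86] F [ 1.4  0.  -1.8] w 45.2
[[244.47342537 242.60845768]] [[387.24721532 157.70029441]]
```

```bash
python3 - <<'E'
from h import *
t=W(p,SEAT+.028*S)[0]; print('model',t)
obs=[('w1',(312,102)),('w3',(321,85)),('w4',(368.7,112.5))]
for f,u in obs: print(f,proj(f,t).round(1),u)
print(tri(obs)); print(tri(obs+[('s0',(278.6,199.4)),('d0',(359.7,179.7))]))
# seat disc centre in w4: crop centre (297,192)
print(proj('w4',W(p,SEAT)[0]),(195+297/1.6,192/1.6))
inv=np.linalg.inv(Rig(p)); print('S in world',Rig(p)[:3,:3]@S)
# hub in wrist now
im=cv2.cvtColor(cv2.imread('pics/w12.png'),cv2.COLOR_BGR2HSV)
print(proj('w12',get_state()['position']))
for r in range(170,300,6): print(r,''.join('d' if v<60 else ('s' if s<60 else '.') for s,v in zip(im[r,230:420:2,1],im[r,230:420:2,2])))
E
```

```text
model [ 0.53507296 -0.0032267   0.12788011]
w1 [[308.3 102.4]] (312, 102)
w3 [[319.6  86.5]] (321, 85)
w4 [[367.4 113.4]] (368.7, 112.5)
(array([ 0.5348, -0.0051,  0.121 ]), array([-1.8, -0.7,  1.3,  0.3, -0.4,  0. ]))
(array([ 0.5347, -0.0049,  0.1235]), array([-2. , -0.6,  1.3,  0.3, -0.2,  0.2, -1.2,  0.2, -0.3,  0.1]))
[[377.55057249 121.447899  ]] (380.625, 120.0)
S in world [0.44090459 0.23580319 0.8660254 ]
[[323.95639083 237.01819141]]
170 .......................................................ssssssssssssss..........................
176 ...............................................................................................
182 ...............................................................................................
188 ...............................................................................................
194 ...............................................................................................
200 ...........................sssssssssssssssssssssssssssssssssssssss.............................
206 ..........................ssssssssssssssssssssss
[... 847 characters left out ...]

260 dsssssssssssssssssssssssssssssssssssssssssssssssssssssssssssssssssssssssssssssssssssssssssssss.
266 dsssssssssssssssssssssssssssssssssssssssssssssssssssssssssssssssssssssssssssssssssssssssssssss.
272 ...ddddddddddddddddddddd...ssssssssssssssssssssssssssssssssssssss...ddddddddddddddddddddd......
278 ..dddddddddddddddddddd................................................dddddddddddddddddddd.....
284 dddddddddddddddddddddd................................................dddddddddddddddddddddddd.
290 ddddddddddddddddddddd..................................................dddddddddddddddddddddddd
296 .ddddd....ddddddddddd......................................................ddddddddddddd.......
```

```bash
python3 - <<'E'
from h import *
im=cv2.cvtColor(cv2.imread('pics/w12.png'),cv2.COLOR_BGR2HSV)
for r in list(range(192,222,2))+list(range(268,280,2)):
    m=np.where((im[r,270:380,1]<60)&(im[r,270:380,2]>60))[0]+270
    print(r,(m.min(),m.max(),int(im[r,m.min():m.max(),2].mean())) if len(m) else None,end=' ')
pos=get_state()['position']; yaw=2.06; ex=np.array([-np.cos(yaw),-np.sin(yaw),0]) # lever x -> +yr
z=np.array([0,0,1.]); ey=np.cross(z,ex)
piv=pos+[0,0,.003]
print('\n',ex)
for th in (0,10,20,30):
    c,s=np.cos(np.radians(th)),np.sin(np.radians(th)); ly=c*ey-s*z; lz=c*z+s*ey
    P=[piv+sx*.023*ex+y*ly+zz*lz for y,zz in((-.023,-.014),(-.023,.002),(.023,.002)) for sx in(1,-1)]
    print(th,proj('w12',P).round(0).tolist())
E
```

```text
192 None 194 None 196 None 198 (np.int64(283), np.int64(360), 130) 200 (np.int64(283), np.int64(361), 114) 202 (np.int64(282), np.int64(362), 114) 204 (np.int64(282), np.int64(362), 114) 206 (np.int64(281), np.int64(363), 115) 208 (np.int64(280), np.int64(363), 114) 210 (np.int64(279), np.int64(364), 109) 212 (np.int64(279), np.int64(364), 114) 214 (np.int64(279), np.int64(364), 115) 216 (np.int64(270), np.int64(364), 126) 218 (np.int64(270), np.int64(364), 131) 220 (np.int64(270), np.int64(363), 130) 268 (np.int64(270), np.int64(379), 80) 270 (np.int64(270), np.int64(379), 74) 272 (np.int64(284), np.int64(359), 105) 274 (np.int64(285), np.int64(359), 119) 276 (np.int64(352), np.int64(353), 144) <stdin>:5: RuntimeWarning: Mean of empty slice.
  ret = ret.dtype.type(ret / rcount)
Traceback (most recent call last):
ValueError: cannot convert float NaN to integer
```

```bash
python3 - <<'E'
from h import *
from scipy.optimize import least_squares
pos=get_state()['position']; yaw=2.06; ex=np.array([-np.cos(yaw),-np.sin(yaw),0]); z=np.array([0,0,1.]); ey=np.cross(z,ex)
def pts(v):
    th,dx,dy,dz=v; c,s=np.cos(th),np.sin(th); ly=c*ey-s*z; lz=c*z+s*ey; o=pos+dx*ex+dy*ey+dz*z
    return o,[o+sx*.023*ex+y*ly+zz*lz for y,zz in((-.023,0),(-.023,.016),(.023,.016)) for sx in(1,-1)]
obs=np.array([[(283,197.5),(360.5,197.5)],[(278.5,215),(364.5,215)],[(284.5,275),(359.5,275)]])
for flip in(0,1):
    o2=(obs[:,::-1] if flip else obs).reshape(-1,2)
    s=least_squares(lambda v:(proj('w12',pts(v)[1])-o2).ravel(),[.3,0,0,-.011]); o=s.x
    print(flip,np.degrees(o[0]),o[1:].round(4),s.fun.round(1),s.cost)
E
```

```text
0 18.300908186805064 [ 0.0013 -0.0014 -0.0091] [-0.9  0.8  0.9  0.8  0.1 -0.5  0.2 -0.5  0.2 -0.3 -0.6 -0.2] 2.032253363251176
1 -6.084952105671213 [  0.0807   7.5351 -20.3101] [-39.1  31.4  39.1  31.4 -43.1  14.   43.6  14.  -38.1 -45.4  37.6 -45.4] 8077.0529182638475
```

carry_out(motion=[[[0,0,0.025],0],[[-0.02,-0.01,0.045],0],[[-0.05,-0.026,0.045],0],[[-0.08,-0.041,0.045],0],[[-0.11,-0.056,0.045],0],[[-0.135,-0.07,0.045],0],[[-0.154,-0.079,0.04],0],[[-0.154,-0.079,0.025],0],[[-0.154,-0.079,0.01],0],[[-0.154,-0.079,0.0],0],[[-0.154,-0.079,0.0],0]])

```text
time: 24.35
position: [0.5372, 0.0024, 0.1344]
tool_rot: [-1.613, -2.689, 0.017]
ft_force: [-0.7, 0.5, -2.6]
grip_width: 0.515
```

```bash
python3 - <<'E'
from h import *
show(); snap('wrist','w13')
im=cv2.cvtColor(cv2.imread('pics/w13.png'),cv2.COLOR_BGR2HSV)
for r in range(196,286,4): print(r,''.join('d' if v<60 else ('#' if s<60 and v>150 else 's' if s<60 else '.') for s,v in zip(im[r,260:390:2,1],im[r,260:390:2,2])))
print(proj('w13',[.535,-.0042,.1265]),proj('w13',[.5226,-.0105,.1024]))
E
```

```text
t 24.35 pos [0.5372 0.0024 0.1344] yaw 2.061 q [ 0.06  0.16 -0.13  1.83  0.03  1.16  1.98] F [-0.7  0.5 -2.6] w 44.8
196 .....###################s###s#####ss#########ss##s#s.............
200 .....######sssssssssssssssssssssssssssssssssssssssss.............
204 ......####ssssssssssssssssssssssssssssssssssssssssss.............
208 .......###ssssssssssssssssssssssssssssssssssssssssss#............
212 .........sss#sss##ssssss#sssssssssss#################............
216 sssssssssssssssssssssssssssssssssssssss##############............
220 sssssssssssssssssssssssssssssssss###sss##s###########............
224 sssdddddsssssssssssssssssssssssssss#sss##ss######ssss..dddd......
228 ssddddddddsssssssssssssssssssssssss#ssssssssssssssssdddddddd.....
232 sddddddddddssssssssssssssssssssssssssss#ssssssssssssddddddddd....
236 dddddddddddssssssssssss...............#ssssss##sssssdddddddddd...
240 dddddddddddssssssssssss................ssssss######sdddddddddddd.
244 ssssddsdddssssssssssssssssssssssssssssssssssssssssssssddsdsssssdd
248 sssssssssssssssssssssssssssssssssssssssssssssssssssssssssssssssss
252 sssssssssssssssssssssssssssssssssssssssssssssssssssssssssssssssss
256 sssssssssssssssssssssssssssssssssssssssssssssssssssssssssssssssss
260 sssssssssssssssssssssssssssssssssssssssssssssssssssssssssssssssss
264 sssssssssssssssssssssssssssssssssssssssssssssssssssssssssssssssss
268 sssssssssssssssssssssssssssssssssssssssssssssssssssssssssssssssss
272 ddddddddd...#sssssssssssssssssssssssssssssssssssss...dddddddddddd
276 dddddddd............................#sssssssssssss.....dddddddddd
280 ddddddd................................................dddddddddd
284 ddddddd................................#sssssss.........ddddddddd
[[315.07523255 227.0872493 ]] [[316.16125341 195.59779284]]
```

carry_out(motion=[[[0,0,0.006],0],[[0.004,-0.001,0.009],0],[[0.005,-0.001,0.009],0],[[0.003,-0.002,0.005],0],[[0.001,-0.004,0.0],0],[[-0.001,-0.005,-0.003],0],[[-0.002,-0.0055,-0.006],0],[[-0.003,-0.006,-0.0085],0],[[-0.003,-0.006,-0.0085],0]])

```text
time: 25.3
position: [0.5352, -0.0041, 0.1285]
tool_rot: [-1.617, -2.691, 0.013]
ft_force: [-0.4, -0.2, -2.9]
grip_width: 0.523
```

```bash
python3 - <<'E'
from h import *
show(); snap('wrist','w14')
im=cv2.cvtColor(cv2.imread('pics/w14.png'),cv2.COLOR_BGR2HSV)
for r in list(range(196,246,4))+[270,274,278]: print(r,''.join('d' if v<60 else ('#' if s<60 and v>150 else 's' if s<60 else '.') for s,v in zip(im[r,260:390:2,1],im[r,260:390:2,2])))
E
```

```text
t 25.3 pos [ 0.5352 -0.0041  0.1285] yaw 2.06 q [ 0.07  0.16 -0.12  1.85  0.03  1.15  1.99] F [-0.4 -0.2 -2.9] w 45.5
196 ........###########s#####ss##ss####ss##s###s#ss##s###s#s.........
200 ........###sssssssssssssssssssssssssssssssssssssssssssss.........
204 ........##ssssssssssssssssssssssssssssssssssssssssssssss.........
208 ........ssssssssssssssssssssssssssssssssssssssssssssssss.........
212 .........ssssssssssssssssssssssssss##################ss..........
216 sssssssssssssssssssssssssssssssssssssss##############s...........
220 ssssssssss#ssssssssssssssssssssssss#sss##s###########............
224 sssdddddsdsssssssssssssssssssssssssssss##sssss####sss..dddd......
228 ssddddddddssssssssssssssssssssssssssssssssssssssssssdddddddd.....
232 sddddddddddsssssssssssssssssssssssssssssssssssssssssddddddddd....
236 dddddddddddssssssssssss....ssssssssss##ssssssss###ssdddddddddd...
240 dddddddddddssssssssssss.....ssssssss...ssssss######sdddddddddddd.
244 ssdssdsdsddsssssssssssssssssssssssssssssssssssssssssssddsdsssssss
270 sssssssssssssssssssssssssssssssssssssssssssssssssssssssssssssssss
274 dddddddd....#sssssssssssssssssssssssssssssssssssss....ddddddddddd
278 ddddddd................................................dddddddddd
```

carry_out(motion=[[[0,0,0],0],[[-0.001,-0.0005,-0.002],0],[[-0.002,-0.001,-0.004],0],[[-0.003,-0.0015,-0.006],0],[[-0.004,-0.002,-0.008],0],[[-0.004,-0.002,-0.008],0]], squeeze=15)

```text
time: 25.95
position: [0.5318, -0.0063, 0.1214]
tool_rot: [-1.618, -2.693, 0.012]
ft_force: [-0.6, -0.7, 2.3]
grip_width: 0.527
```

```bash
python3 - <<'E'
from h import *
show(); snap('wrist','w15')
E
```

```text
t 25.95 pos [ 0.5318 -0.0063  0.1214] yaw 2.06 q [ 0.07  0.15 -0.12  1.86  0.03  1.13  2.  ] F [-0.6 -0.7  2.3] w 45.9
```

carry_out(motion=[[[-0.001,-0.0005,-0.002],0],[[-0.002,-0.001,-0.004],0],[[-0.003,-0.0015,-0.006],0],[[-0.003,-0.0015,-0.006],0]])

```text
time: 26.4
position: [0.5301, -0.0072, 0.116]
tool_rot: [1.616, 2.692, -0.009]
ft_force: [1.0, -0.3, 4.8]
grip_width: 0.532
```

```bash
cat >> h.py <<'E'
def dump(f,rows,x0=260,x1=390):
    im=cv2.cvtColor(cv2.imread('pics/'+f+'.png'),cv2.COLOR_BGR2HSV)
    for r in rows: print(r,''.join('d' if v<60 else ('#' if s<60 and v>150 else 's' if s<60 else '.') for s,v in zip(im[r,x0:x1:2,1],im[r,x0:x1:2,2])))
E
python3 - <<'E'
from h import *
show(); snap('wrist','w16'); dump('w16',list(range(196,246,4))+[270,274,278])
E
```

```text
t 26.4 pos [ 0.5301 -0.0072  0.116 ] yaw 2.06 q [ 0.07  0.15 -0.12  1.88  0.03  1.11  2.  ] F [ 1.  -0.3  4.8] w 46.3
196 ..........#########################################sss...........
200 .........##ssssssssssssssssssssssssssssssssssssssssssss..........
204 ........##ssssssssssssssssssssssssssssssssssssssssssssss.........
208 .......###sssssssssssssssssssssssssssssssssssssssssssssss........
212 .......##ssssssssssssssssssssssssssssssssssssssssssssssss........
216 ssssssssssssssssssssssssssssssssssssssss#############sssss.......
220 sssssssssssssssssssssssssssssssssssssssssss#########ssssss.......
224 sssdddddssssssssssssssssssssssssssssssssssss##sssssssdddddd......
228 ssddddddddssssssssssssssssssssssssssssssssssssssssssdddddddd.....
232 sdddddddddssssssssssssssssssssssssssssssssssssssssssddddddddd....
236 dddddddddddssssssssssssssssssssssssssssssssss##ss##sdddddddddd...
240 dddddddddddsssssssssssssssssssssssssssssssssss#####sddddddddddddd
244 dssdddssdddssssssssssssssssssssdsssssssssssssssssssssdsddsssdddsd
270 sssssssssssssssssssssssssssssssssssssssssssssssssssssssssssssssss
274 dddddddd..............................................ddddddddddd
278 ddddddd................................................dddddddddd
```

carry_out(motion=[[[-0.001,-0.0005,-0.002],0],[[-0.002,-0.001,-0.004],0],[[-0.002,-0.001,-0.004],0]])

```text
time: 26.75
position: [0.5301, -0.0073, 0.1138]
tool_rot: [1.613, 2.69, -0.004]
ft_force: [2.0, 3.1, 10.1]
grip_width: 0.529
```

carry_out(motion=[[[0,0,0],0],[[0,0,0],0],[[0,0,0],0],[[0,0,0.01],0],[[0,0,0.03],0],[[0,0,0.05],0],[[0,0,0.05],0]], grip=-0.33)

```text
time: 27.45
position: [0.5285, -0.0089, 0.1635]
tool_rot: [1.617, 2.69, -0.009]
ft_force: [-0.1, -0.3, 0.4]
grip_width: 0.662
```

```bash
python3 - <<'E'
from h import *
show(); snap('wrist','w17');snap('side','d17');snap('scene','s17')
print('model home: stem top',proj('w17',W(p,SEAT+.028*S)[0]))
for h in(0,.006,.012): print(h,proj('w17',[W(p,SEAT+S*(h+.016)+a*XS+[0,b,0])[0] for a,b in((.023,.023),(.023,-.023),(-.023,.023),(-.023,-.023))]).round(0).tolist())
for h in(0,.006,.012): print(h,proj('s17',[W(p,SEAT+S*(h+.012)+[0,.19,0])[0]]).round(1).tolist(),proj('d17',[W(p,SEAT+S*(h+.012)+[0,.19,0])[0]]).round(1).tolist())
for n,bb,pts in blobs('s17',(215,150,300,230),'dark')[:4]: print(n,bb)
for n,bb,pts in blobs('d17',(350,150,450,230),'dark')[:4]: print(n,bb)
a=cv2.imread('pics/d17.png');b=cv2.imread('pics/s17.png');c=cv2.imread('pics/w17.png')
Z=lambda a:cv2.resize(a,(390,390),interpolation=cv2.INTER_CUBIC)
cv2.imwrite('pics/c17.png',np.hstack([Z(a[140:240,330:430]),Z(c[80:300,210:430])]))
dump('w17',range(150,250,5),240,400)
E
```

```text
t 27.45 pos [ 0.5285 -0.0089  0.1635] yaw 2.059 q [ 0.07  0.11 -0.12  1.83  0.02  1.21  2.01] F [-0.1 -0.3  0.4] w 57.6
model home: stem top [[325.81030497 231.63481953]]
0 [[292.0, 197.0], [359.0, 197.0], [297.0, 238.0], [355.0, 238.0]]
0.006 [[292.0, 203.0], [360.0, 203.0], [296.0, 244.0], [355.0, 244.0]]
0.012 [[291.0, 209.0], [361.0, 209.0], [296.0, 251.0], [356.0, 251.0]]
0 [[228.4, 176.1]] [[403.1, 202.7]]
0.006 [[227.6, 175.7]] [[403.8, 201.0]]
0.012 [[226.8, 175.4]] [[404.4, 199.3]]
1557 (243, 150, 57, 49)
447 (227, 178, 40, 28)
556 (412, 150, 38, 24)
350 (361, 150, 28, 26)
138 (369, 189, 34, 16)
80 (376, 221, 14, 9)
150 ######..........................................................................
155 ######..........................................................................
160 ######..........................................................................
165 ######.........................................................................#
170 ######..................................#####..................................#
175 #######........................#######
[... 532 characters left out ...]
sss.................
210 ddddddddd################ss###########ssssssssssssssssssssssss..................
215 dddddddddd################sssssss##ssssssssssssssssssssssssss...................
220 dddddddddds################sssssssssssssssssssssssssssssss......................
225 dddddddddddddddd...........#ssssssssssssddddddssssssssssss.........dddddddd.....
230 ......dddddddddd............ssssssssssssssssssssssssssssss.........ddddddddd....
235 .....ddddddddddd.............sssssssssssssssssssssssssssss........dddddddddddd..
240 ..dddddddddddddd.............#####................................dddddddddddddd
245 ssssssssssssssssssssssssssssssssssssssssssssssssssssssssssssssssssssssssssssssss
```

carry_out(motion=[[[0.005,0.003,0],0],[[0.0095,0.0065,0],0],[[0.0095,0.0065,0],0],[[0.0095,0.0065,0],0],[[0.0095,0.0065,0],0],[[0.0095,0.0065,0],0],[[0.0095,0.0065,-0.015],0],[[0.0095,0.0065,-0.03],0],[[0.0095,0.0065,-0.04],0],[[0.0095,0.0065,-0.044],0],[[0.0095,0.0065,-0.047],0],[[0.0095,0.0065,-0.05],0],[[0.0095,0.0065,-0.05],0]], grip=0.4)

```text
time: 28.9
position: [0.5404, -0.0011, 0.1166]
tool_rot: [1.614, 2.688, -0.003]
ft_force: [-3.5, 1.0, 26.8]
grip_width: 0.301
```

```bash
python3 - <<'E'
from h import *
show()
E
```

```text
t 28.9 pos [ 0.5404 -0.0011  0.1166] yaw 2.06 q [ 0.06  0.17 -0.12  1.86  0.03  1.11  1.99] F [-3.5  1.  26.8] w 26.2
```

carry_out(motion=[[[0,0,-0.002],0],[[0.002,0.001,-0.002],0],[[-0.002,-0.001,-0.002],0],[[0.001,-0.002,-0.002],0],[[-0.001,0.002,-0.002],0],[[0,0,-0.002],0]])

```text
time: 29.5
position: [0.543, -0.0005, 0.1151]
tool_rot: [1.611, 2.684, 0.003]
ft_force: [1.9, 4.2, 23.4]
grip_width: 0.3
```

```bash
python3 - <<'E'
from h import *
show()
E
```

```text
t 29.5 pos [ 5.430e-01 -5.000e-04  1.151e-01] yaw 2.06 q [ 0.06  0.17 -0.12  1.86  0.03  1.1   1.99] F [ 1.9  4.2 23.4] w 26.1
```

carry_out(motion=[[[0,0,0.01],0],[[0,0,0.04],0],[[0,0,0.06],0],[[0,0,0.06],0]])

```text
time: 29.9
position: [0.5376, -0.0021, 0.1709]
tool_rot: [1.617, 2.691, -0.009]
ft_force: [-0.0, 0.3, -0.3]
grip_width: 0.3
```

```bash
python3 - <<'E'
from h import *
show(); snap('wrist','w18');snap('side','d18');snap('scene','s18')
for n,bb,pts in blobs('s18',(215,150,300,230),'dark')[:4]: print(n,bb)
for n,bb,pts in blobs('d18',(350,150,450,230),'dark')[:4]: print(n,bb)
a=cv2.imread('pics/d18.png');b=cv2.imread('pics/s18.png');c=cv2.imread('pics/w18.png')
Z=lambda a:cv2.resize(a,(390,390),interpolation=cv2.INTER_CUBIC)
cv2.imwrite('pics/c18.png',np.hstack([Z(a[150:230,330:410]),Z(c[60:280,210:430])]))
E
```

```text
t 29.9 pos [ 0.5376 -0.0021  0.1709] yaw 2.06 q [ 0.06  0.12 -0.12  1.8   0.02  1.23  1.99] F [-0.   0.3 -0.3] w 26.1
1681 (240, 150, 60, 49)
423 (226, 180, 40, 26)
558 (412, 150, 38, 24)
352 (352, 150, 37, 21)
134 (370, 189, 33, 16)
82 (376, 221, 14, 9)
```

View pics/c18.png

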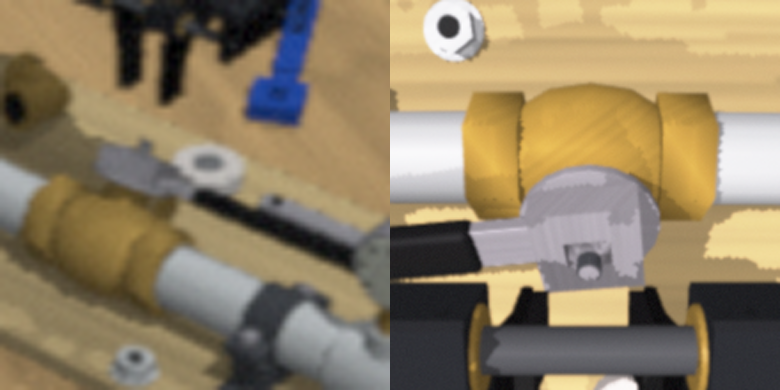

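```bash
cat >> h.py <<'E'
def push(phi,gap=0,r=.095,dz=-.012,tilt0=0):
    d=-np.cos(phi)*np.array([0,1,0])+np.sin(phi)*XS
    c=SEAT+S*.005+r*d; dh=np.array([d[0],d[1],0]);dh/=np.linalg.norm(dh)
    n=np.array([dh[1],-dh[0],0])  # clockwise from above
    sup=.015*abs(n[1])+.0095*abs(n[0])
    w=W(p,c-n*(.014+sup+gap))[0]; w[2]=c[2]+dz; return w
E
python3 - <<'E'
from h import *
c0=get_state()['position']
print('start',(push(np.pi+.12,.008)-c0).round(4))
for a in np.linspace(np.pi+.12,np.pi/2-.16,20): print(round(a,2),(push(a)-push(np.pi+.12,.008)).round(3).tolist())
E
```

```text
start [ 0.0703 -0.0665 -0.077 ]
3.26 [-0.007, -0.004, 0.0]
3.16 [-0.013, -0.011, 0.005]
3.07 [-0.019, -0.016, 0.009]
2.97 [-0.025, -0.021, 0.014]
2.87 [-0.031, -0.024, 0.018]
2.77 [-0.037, -0.027, 0.023]
2.68 [-0.044, -0.03, 0.027]
2.58 [-0.052, -0.032, 0.031]
2.48 [-0.059, -0.033, 0.035]
2.38 [-0.067, -0.033, 0.038]
2.29 [-0.076, -0.033, 0.042]
2.19 [-0.084, -0.032, 0.044]
2.09 [-0.093, -0.03, 0.047]
2.0 [-0.102, -0.028, 0.049]
1.9 [-0.111, -0.024, 0.051]
1.8 [-0.12, -0.019, 0.052]
1.7 [-0.128, -0.014, 0.053]
1.61 [-0.137, -0.007, 0.053]
1.51 [-0.144, -0.001, 0.053]
1.41 [-0.15, 0.006, 0.053]
```

carry_out(motion=[[[0.02,-0.02,0],0],[[0.04,-0.04,0],0],[[0.06,-0.056,0],0],[[0.07,-0.066,0],0],[[0.07,-0.066,-0.01],0],[[0.07,-0.066,-0.03],0],[[0.07,-0.066,-0.05],0],[[0.07,-0.066,-0.067],0],[[0.07,-0.066,-0.077],0],[[0.07,-0.066,-0.077],0]], grip=1)

```text
time: 31.05
position: [0.604, -0.0669, 0.0897]
tool_rot: [-1.614, -2.689, 0.015]
ft_force: [-1.1, -0.1, 0.1]
grip_width: 0.008
```

```bash
python3 - <<'E'
from h import *
show(); print(push(np.pi+.12,.008))
E
```

```text
t 31.05 pos [ 0.604  -0.0669  0.0897] yaw 2.061 q [ 0.12  0.34 -0.07  1.71  0.03  1.11  2.1 ] F [-1.1 -0.1  0.1] w 0.7
[ 0.60542887 -0.06866995  0.09027519]
```

Now the sweep, in two halves with a check between.

carry_out(motion=[[[-0.007,-0.005,0.001],0],[[-0.013,-0.011,0.005],0],[[-0.019,-0.016,0.009],0],[[-0.025,-0.021,0.014],0],[[-0.031,-0.024,0.018],0],[[-0.037,-0.027,0.023],0],[[-0.044,-0.03,0.027],0],[[-0.052,-0.032,0.031],0],[[-0.059,-0.033,0.035],0],[[-0.059,-0.033,0.035],0]])

```text
time: 32.05
position: [0.5466, -0.1019, 0.128]
tool_rot: [1.618, 2.692, -0.013]
ft_force: [1.3, 1.5, 0.3]
grip_width: 0.005
```

```bash
python3 - <<'E'
from h import *
show(); snap('side','d19');snap('scene','s19')
for f in('s19','d19'):
  print(f,[proj(f,[W(p,SEAT+S*.012+.19*(-np.cos(a)*np.array([0,1,0])+np.sin(a)*XS))[0]])[0].round(0).tolist() for a in (3.14,2.8,2.48,2.2)])
for n,bb,pts in blobs('s19',(215,130,300,230),'dark')[:4]: print(n,bb)
for n,bb,pts in blobs('d19',(340,130,450,230),'dark')[:4]: print(n,bb)
E
```

```text
t 32.05 pos [ 0.5466 -0.1019  0.128 ] yaw 2.059 q [ 0.18  0.19 -0.05  1.8   0.02  1.15  2.18] F [1.3 1.5 0.3] w 0.4
s19 [[228.0, 176.0], [240.0, 159.0], [254.0, 148.0], [269.0, 141.0]]
d19 [[403.0, 203.0], [392.0, 201.0], [377.0, 197.0], [362.0, 192.0]]
1888 (223, 130, 66, 58)
142 (237, 183, 14, 23)
1599 (349, 130, 58, 72)
1306 (399, 130, 51, 44)
82 (376, 220, 14, 10)
```

carry_out(motion=[[[-0.008,0,0.003],0],[[-0.017,0,0.007],0],[[-0.025,0.001,0.009],0],[[-0.034,0.003,0.012],0],[[-0.043,0.005,0.014],0],[[-0.052,0.009,0.016],0],[[-0.061,0.014,0.017],0],[[-0.069,0.019,0.018],0],[[-0.078,0.026,0.018],0],[[-0.081,0.029,0.018],0],[[-0.081,0.029,0.018],0]])

```text
time: 33.25
position: [0.4651, -0.0715, 0.1449]
tool_rot: [-1.616, -2.692, 0.014]
ft_force: [1.0, -0.6, -0.0]
grip_width: 0.001
```

```bash
python3 - <<'E'
from h import *
show(); snap('side','d20');snap('scene','s20')
for f in('s20','d20'):
  print(f,[proj(f,[W(p,SEAT+S*.012+r*(-np.cos(a)*np.array([0,1,0])+np.sin(a)*XS))[0]])[0].round(0).tolist() for a in (1.57,2.2) for r in(.06,.19)])
b=cv2.cvtColor(cv2.imread('pics/d20.png'),cv2.COLOR_BGR2HSV)
dump('d20',range(130,215,4),270,400)
E
```

```text
t 33.25 pos [ 0.4651 -0.0715  0.1449] yaw 2.06 q [ 0.17  0.   -0.08  1.97  0.01  1.17  2.15] F [ 1.  -0.6 -0. ] w 0.1
s20 [[287.0, 182.0], [305.0, 144.0], [276.0, 181.0], [269.0, 141.0]]
d20 [[349.0, 182.0], [329.0, 179.0], [359.0, 185.0], [362.0, 192.0]]
130 ....#####s#..........sssss..........dddddd..d.ds####......##sssss
134 ...#s####ss#.........sssss..........dd.........s#####......#..sss
138 ...sss####ss.........sssss...........dddddddddd######.......#....
142 ...sss####ss.........sssss..........ddsssddsssds######......##...
146 ...sss####ss..........ssss..........dddddddddddddds##............
150 ...sss####ss...................ddddd.dddddddddddd................
154 ....ss####s................dddddddd.ddddddddddddd.............s..
158 ...........................dddddddddddddddddddddd................
162 ............................dsdd...dddddddddddddd............s...
166 ...............s................sdddd...dddddddddddddddd.........
170 .............ssssss............d..ddd.ddddd.ddddddddddd..........
174 ............ssssssssss.........dd.....ddd.ss...ddddddd..s........
178 ...........sssssssssssddddsss.........ddddd..ssddddd.............
182 ............sssssssssdsdsssssddddddddddddddssssddssss##..........
186 ...................sssdssssssssssss...dddddssssss######..........
190 ....................ddddsssssssss.......d.........sss....ss......
194 ...................dddddd..ssssss.........................ssssss.
198 ..................dsds.........................................ss
202 ...............................................s####.............
206 ..............................................s##########........
210 ..............................................sssss#####sssssss..
214 ................................................ssssssssssss###ss
```

carry_out(motion=[[[-0.003,0.003,0],0],[[-0.007,0.007,0],0],[[-0.01,0.011,0],0],[[-0.012,0.016,0],0],[[-0.012,0.016,0],0]])

```text
time: 33.85
position: [0.4533, -0.0555, 0.145]
tool_rot: [-1.616, -2.692, 0.014]
ft_force: [-0.2, -2.4, 0.5]
grip_width: 0.003
```

```bash
python3 - <<'E'
from h import *
show(); q=np.linalg.inv(Rig(p))@np.r_[get_state()['position'],1]; print(q)
E
```

```text
t 33.85 pos [ 0.4533 -0.0555  0.145 ] yaw 2.06 q [ 0.16 -0.02 -0.1   2.    0.    1.17  2.12] F [-0.2 -2.4  0.5] w 0.2
[0.05524183 0.00758645 0.1449982  1.        ]
```

carry_out(motion=[[[-0.001,0.003,0],0],[[-0.003,0.006,0],0],[[-0.003,0.006,0],0],[[-0.003,0.006,0],0]])

```text
time: 34.25
position: [0.4515, -0.0512, 0.1451]
tool_rot: [1.619, 2.692, -0.014]
ft_force: [2.4, -5.3, -0.0]
grip_width: 0.007
```

```bash
python3 - <<'E'
from h import *
show(); q=np.linalg.inv(Rig(p))@np.r_[get_state()['position'],1]; print(q)
E
```

```text
t 34.25 pos [ 0.4515 -0.0512  0.1451] yaw 2.059 q [ 0.15 -0.03 -0.1   2.01  0.01  1.17  2.11] F [ 2.4 -5.3 -0. ] w 0.6
[0.05483479 0.00290088 0.14507149 1.        ]
```

carry_out(motion=[[[-0.001,0.003,0],0],[[-0.003,0.006,0],0],[[-0.003,0.006,0],0],[[-0.003,0.006,0],0]])

```text
time: 34.65
position: [0.4499, -0.0469, 0.1455]
tool_rot: [1.618, 2.688, -0.014]
ft_force: [5.2, -9.1, -1.0]
grip_width: 0.01
```

```bash
python3 - <<'E'
from h import *
show(); q=np.linalg.inv(Rig(p))@np.r_[get_state()['position'],1]; print(q)
E
```

```text
t 34.65 pos [ 0.4499 -0.0469  0.1455] yaw 2.058 q [ 0.15 -0.04 -0.11  2.02  0.01  1.16  2.09] F [ 5.2 -9.1 -1. ] w 0.9
[ 0.05419105 -0.00167147  0.14546055  1.        ]
```

carry_out(motion=[[[0.005,-0.009,0],0],[[0.014,-0.026,0],0],[[0.028,-0.053,0.005],0],[[0.028,-0.053,0.05],0],[[0.04,-0.053,0.09],0],[[0.07,-0.02,0.1],0],[[0.095,0.02,0.1],0],[[0.105,0.05,0.09],0],[[0.105,0.053,0.085],0],[[0.105,0.053,0.085],0]])

```text
time: 35.65
position: [0.552, 0.0108, 0.2282]
tool_rot: [-1.611, -2.691, 0.014]
ft_force: [-0.4, 0.0, 0.5]
grip_width: 0.006
```

```bash
cat >> h.py <<'E'
def lev(f,phi,h=0):
    d=-np.cos(phi)*np.array([0,1,0])+np.sin(phi)*XS; e=np.cross(S,d)
    g=lambda x,y,z:W(p,SEAT+S*(h+z)+x*d+y*e)[0]
    return proj(f,[g(.023,.023,.016),g(.023,-.023,.016),g(-.023,.023,.016),g(-.023,-.023,.016),g(.05,.013,.012),g(.05,-.013,.012),g(.19,.013,.012),g(.19,-.013,.012)]).round(0).astype(int).tolist()
E
python3 - <<'E'
from h import *
show(); snap('wrist','w21');snap('side','d21');snap('scene','s21')
for a in(1.37,1.57,1.77):
    print(a,lev('w21',a))
    print('   s',lev('s21',a)[4:],'d',lev('d21',a)[4:])
for n,bb,pts in blobs('w21',(230,0,420,225),'dark')[:3]: print('w dark',n,bb,cv2.boxPoints(cv2.minAreaRect(pts.astype(np.float32))).round(0).tolist())
dump('w21',range(0,235,6),220,440)
E
```

```text
t 35.65 pos [0.552  0.0108 0.2282] yaw 2.063 q [ 0.07  0.12 -0.15  1.68  0.02  1.35  1.98] F [-0.4  0.   0.5] w 0.5
1.37 [[297, 142], [348, 151], [290, 181], [336, 188], [314, 114], [345, 120], [363, -117], [409, -103]]
   s [[285, 184], [292, 189], [312, 147], [319, 152]] d [[351, 182], [346, 180], [323, 176], [318, 174]]
1.57 [[291, 146], [344, 146], [295, 185], [341, 185], [302, 116], [333, 116], [291, -120], [340, -120]]
   s [[282, 183], [290, 187], [301, 142], [309, 145]] d [[354, 183], [348, 181], [332, 180], [326, 178]]
1.77 [[287, 151], [338, 142], [300, 188], [346, 181], [290, 120], [321, 114], [223, -103], [269, -117]]
   s [[279, 183], [287, 185], [290, 140], [298, 141]] d [[356, 184], [350, 182], [342, 185], [335, 182]]
w dark 3912 (312, 0, 54, 117) [[308.0, 113.0], [328.0, -6.0], [365.0, -0.0], [345.0, 119.0]]
w dark 423 (331, 220, 89, 5) [[331.0, 220.0], [419.0, 220.0], [419.0, 224.0], [331.0, 224.0]]
w dark 393 (230, 220, 83, 5) [[230.0, 224.0], [230.0, 220.0], [312.0, 220.0], [312.0, 224.0]]
0 ......................................................ddddddddddddddddddd.
[... 3804 characters left out ...]
..........
204 ..............................................................................................................
210 ..............................................................................................................
216 ..............................................................................................................
222 ddddddddddddddddddddddddddddddddddddddddddd.d............d.dddddddddddddddddddddddddddddddddddddddddddddd.....
228 dddddddddddddddddddddddddddddddddddddddddddddddddd..dddddddddddddddddddddddddddddddddddddddddddddddddddddddd..
234 dddddddddddddddddddddddddddddddddddddddddd..dddddd..dddddd...ddddddddddddddddddddddddddddddddddddddddddddddddd
```

```bash
python3 - <<'E'
from h import *
for h in(0,.004): print(h,lev('w21',1.43,h))
im=cv2.cvtColor(cv2.imread('pics/w21.png'),cv2.COLOR_BGR2GRAY)
print(cv2.Canny(im,40,100)[176:194,284:344:1].argmax(0))
c=cv2.goodFeaturesToTrack(im[130:195,280:355],12,.05,6); print((c.reshape(-1,2)+(280,130)).tolist())
print('stemtop pred',proj('w21',W(p,SEAT+.028*S)[0]))
q=lambda f,roi:[(n,bb) for n,bb,_ in blobs(f,roi,'dark')[:3]]
for f in('s0','s21'): print(f,[ (n,bb,pts.mean(0).round(1).tolist()) for n,bb,pts in blobs(f,(195,205,275,250),'steel')[:3]])
E
```

```text
0 [[295, 143], [347, 149], [291, 183], [338, 188], [310, 114], [341, 118], [341, -120], [389, -110]]
0.004 [[295, 146], [347, 152], [291, 185], [338, 190], [310, 117], [342, 121], [342, -121], [390, -111]]
[ 0  0  0  0  0  0  5  0  8  8  8  8  8  8  9  9  9  9  9  9  9  9  9 10
 10 10  0  2  0  1  1  2 11 11 11  2  1  0  4  4  4  4  5  3  1  0  0 12
 13 13 13 13 13 10  6  2  0 13 13 13]
[[321.0, 166.0], [311.0, 175.0], [284.0, 157.0], [340.0, 138.0], [285.0, 146.0], [311.0, 166.0], [320.0, 179.0], [334.0, 143.0], [322.0, 173.0], [310.0, 139.0], [329.0, 177.0], [338.0, 187.0]]
stemtop pred [[317.69592848 174.98459411]]
s0 [(485, (195, 212, 58, 35), [221.2, 228.6]), (108, (257, 242, 18, 8), [265.8, 246.3])]
s21 [(487, (195, 212, 58, 35), [221.1, 228.5]), (108, (257, 242, 18, 8), [265.8, 246.3])]
```

carry_out(motion=[[[-0.007,-0.006,-0.02],0],[[-0.0145,-0.013,-0.04],0],[[-0.0145,-0.013,-0.06],0],[[-0.0145,-0.013,-0.075],0],[[-0.0145,-0.013,-0.08],0],[[-0.0145,-0.013,-0.08],0],[[-0.0145,-0.013,-0.09],0],[[-0.0145,-0.013,-0.1],0],[[-0.0145,-0.013,-0.106],0],[[-0.0145,-0.013,-0.11],0],[[-0.0145,-0.013,-0.113],0],[[-0.0145,-0.013,-0.116],0],[[-0.0145,-0.013,-0.116],0]], grip=0.4)

```text
time: 37.1
position: [0.5412, -0.0034, 0.1172]
tool_rot: [1.616, 2.69, -0.007]
ft_force: [-0.3, 0.4, 10.9]
grip_width: 0.301
```

```bash
python3 - <<'E'
from h import *
show(); q=np.linalg.inv(Rig(p))@np.r_[get_state()['position'],1]; print(q, 'home z at edge',.1175+(q[0]+.0095+.0355)*.577)
E
```

```text
t 37.1 pos [ 0.5412 -0.0034  0.1172] yaw 2.06 q [ 0.08  0.17 -0.14  1.85  0.03  1.12  1.99] F [-0.3  0.4 10.9] w 26.2
[-0.04682611  0.00302086  0.11717608  1.        ] home z at edge 0.11644633551032271
```

carry_out(motion=[[[0,0,-0.003],0],[[0,0,-0.005],0],[[0,0,-0.005],0]])

```text
time: 37.4
position: [0.5434, -0.0031, 0.1155]
tool_rot: [1.613, 2.687, -0.003]
ft_force: [-3.0, 1.8, 25.2]
grip_width: 0.303
```

carry_out(motion=[[[0,0,0.005],0],[[0,0,0.04],0],[[0,0,0.08],0],[[0.02,0.01,0.11],0],[[0.02,0.01,0.11],0]])

```text
time: 37.9
position: [0.5631, 0.0077, 0.2243]
tool_rot: [1.612, 2.688, -0.002]
ft_force: [0.3, 0.6, -0.4]
grip_width: 0.304
```

```bash
python3 - <<'E'
from h import *
show(); snap('wrist','w22')
for a in(1.43,1.57): print(lev('w22',a))
for n,bb,pts in blobs('w22',(230,0,420,215),'dark')[:2]: print('w dark',n,bb,cv2.boxPoints(cv2.minAreaRect(pts.astype(np.float32))).round(0).tolist())
im=cv2.cvtColor(cv2.imread('pics/w22.png'),cv2.COLOR_BGR2GRAY)
dump('w22',range(90,200,6),260,380)
E
```

```text
t 37.9 pos [0.5631 0.0077 0.2243] yaw 2.061 q [ 0.07  0.14 -0.15  1.67  0.03  1.33  1.98] F [ 0.3  0.6 -0.4] w 26.4
[[304, 132], [358, 138], [300, 173], [347, 178], [320, 102], [352, 106], [358, -148], [407, -137]]
[[301, 135], [355, 135], [303, 176], [351, 176], [312, 103], [344, 103], [305, -148], [356, -148]]
w dark 3575 (322, 0, 53, 105) [[320.0, 101.0], [338.0, -6.0], [374.0, 0.0], [357.0, 107.0]]
w dark 54 (254, 51, 8, 9) [[254.0, 59.0], [254.0, 51.0], [261.0, 51.0], [261.0, 59.0]]
90 ................................dddddddddddddddd............
96 ####...........................dddddddddddddddd.............
102 ###.............................ssdddddddddddd..............
108 ###............................##ssssss#####s...............
114 ###............................##ssssss####s................
120 ####....................#####s###ssssss####.................
126 ####.................sssssssss####sssss###sssss.............
132 ####...............##sssssssssssssssssss#ssssssss...........
138 ####.............####s##################ssssssssss..........
144 .................####s##########################ss..........
150 .................###s#########s#ssssss#########sss..........
156 ..................##s#########ssssssss#########ss...........
162 ....................#########ssss#sssss#######s.............
168 ....................###############ssssss####...............
174 ....................########################................
180 ............................................................
186 ............................................................
192 ............................................................
198 ............................................................
```

```bash
python3 -c "
from bench import ticket; print(ticket.close_job())"
```

```text
the job is handed in; nothing more can be done
None
```

The lever is off, turned end for end, back home on the stem's flats and swung a quarter turn clockwise to the shut stop. I handed the job in at about 38 s of robot time.

**How it went:** When lifted, the lever rolled onto its edge in the jaws. I laid it flat on the free counter on the customer's side. I then regrasped it by the hub ends and tilted it against the base board's edge to about 18° of the stem's lean. From there it went onto the stem pointing at the gauge. I pressed it home with about 25 N and swept it shut with the closed fingers.

**Last checks:**
- **Home:** pressing on the hub again after the swing met resistance at the same height as before, about 0.5 mm from the height worked out for home. The rig fit itself is only good to about 2 mm.
- **Shut:** the push on the handle rose to about 10 N, against the 2.6 N or so needed to turn the stem, so I take it to be at its stop. The camera fit puts the lever about 0.14 rad past square. The stated play is 0.1 rad, and I put the rest down to fit error. I could not measure the stem's angle directly.
- **Other things:** the wrench and its neighbour (the tape reel, I take it) were where they started, to the pixel. I did not measure the rest again after the swing, and the viewer's 12 pictures were used up, so the last checks are from pixel values only.
- **Robot:** it was clear of everything at hand-in, with wrist force near zero.

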